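Assemble the duplicating flask round a master cast

ROBOT

A 6-joint arm with a two-finger parallel gripper is mounted at the origin on a cart in front of the work surface, level with it; the furniture and walls round the work are solid. World frame = base frame: x ahead of the robot, y to its left, z up, the work surface at z = 0. Lengths are in m, angles in rad, forces in N, time in s.
With the tool pointing down it reaches from about 0.35 to 0.975 m from the base axis. Payload 4.9 kg.
Tool frame: the origin (TCP) lies at the very end of the fingers, on their centre line; the grasp point (between the pads) lies 19 mm behind it; z points along the fingers, y is the line along which they close (so a half turn about z gives the same grasp; the last joint's range is limited). The gripper opens to 85 mm and grips with 20 to 120 N. Pads are 22 mm wide; open, the fingers measure 114 mm over their backs; the gripper's body (76 mm by 85 mm) begins 54 mm behind the grasp point. The pads swing forward as they close: fully open they stand 13 mm farther back than shut.
Start: joints at [0.999, 0.053, 1.613, -0, 1.476, -0.119], TCP at [0.273, 0.562, 0.231] pointing down, gripper open.
Joint ranges: [-3.01, 3.01], [-1.01, 2.22], [0.06, 2.58], [-1.02, 4.17], [0.09, 2.62], [-3.14, 3.14]. Speed limits (rad/s): [2.57, 2.57, 3.14, 3.14, 3.14, 3.14].

INTERFACE

Orientations are given as a unit quaternion [w, x, y, z].
In Python, from bench import ctrl, viewer gives the robot as it stands.
- The arm moves only by the tool apply_moves, never from a script. Its argument "commands" is a list of rows, each a list of 7 numbers: the turn, a rotation vector about the tool's x, y, z in degrees, then the shift along the tool's x, y, z in m, then the opening, from 0 (shut) to 1 (fully open). A call has 1 to 10 rows; each row shifts and turns the commanded pose from where the row before left it, along the tool's axes as they then stand; what a row does not reach is not made up. A row lasts 1/8 s, in which the tool goes at most 62.5 mm and 10.7 degrees, less where a joint would pass 70% of its speed; a pose out of reach is approached as far as the arm can. A call with a gripper value outside its range is refused whole. The fingers move at their own pace and stop on an object; the grip force is fixed at half the most. Time passes only in rows, so rows that do not move let the fingers close. It gives the time, the measured TCP pose, the force, the opening and the grip force at its end, in the units of the state.
- ctrl.get_obs(): the state, without advancing time (a new reading comes with each control period).
- viewer.get_image(name): name is "side" or "top" or "wrist"; returns a dict with "image" (400x640x3 uint8, red, green, blue), "fx", "fy", "cx", "cy" (pixels), "rvec" (rotation vector, rad) and "tvec" (3), from world to camera coordinates, as OpenCV has them; the wrist camera has in their place "T_tool_cam" (4x4, takes a point from camera to tool coordinates, whose origin is the TCP and whose axes are the flange's). Camera axes: x right, y down, z forward; pixel columns grow to the right and rows downward; lengths in m; the calibration is good to about 2 mm. The wrist camera is an equidistant fisheye: a pixel r from the principal point sees the ray r / f radians off the axis. A picture is of the moment at which its call begins: read the wrist's pose just before it. There is no depth.
- ctrl.hand_in(): hands the job in; it is judged then, once.
The state is a dict: "time": time; "joint_pos": joint angles; "qd": joint speeds; "effort": joint torques, N m; "tool_pos": TCP position; "orientation": TCP orientation; "wrist_force": force on the tool from outside, world axes, zero at the start; "wrist_torque": the same for the moment, N m; "grip_width": opening from 0.0 (shut) to 1.0 (fully open); "finger_force": force on a finger pad.
Only numpy, scipy, OpenCV 4.12 (cv2) and the standard library are available. Lean on these libraries where they do the work, as an engineer would, in place of code of your own. Each camera call takes 0.05 s, during which the arm holds its last target. There are 200 camera calls.

TASK

Assemble the duplicating flask so that it is ready for pouring: first set the plaster cast upright in the centre of the plinth on the flask base, then lower over it the sleeve that is tall enough to clear its teeth, with the notch in its foot flange down over the base's pin so that it stands flush, then put on the lid with its notch over the sleeve's pin, fully seated, and last drop the dark grey feed ring over the lid's filling neck. Leave the other sleeve, the mixing bowl and the bottle standing where they are.

Things in the scene. Friction and masses are not known exactly. Their poses are not given: they have to be found in the camera images.
- flask_base: Fixed round bronze base plate, 94 mm across, upper face 8 mm above the bench; on it a plinth 58 mm across, its top 14 mm above the bench, edge bevelled 1.5 mm. Outside the plinth, 38 mm from the centre towards +x, a steel pin 8 mm thick and 7 mm high with a cone tip. Origin: centre of the underside, z up.
- cast: Plaster cast, 45 mm high, 0.09 kg: roundish blue-grey block, 46 mm across and 24 mm high, topped by pink gum with a row of teeth along x; no part over 27 mm from its axis. Origin: centre of the underside, z up. Grip the block across y with the fingertips 5 mm above its underside.
- tall_sleeve: The taller bronze tube: 62 mm high, 62 mm inside, 0.38 kg. Foot flange 84 mm across, 9 mm high, 12 mm notch at +x for the base's pin; fits the plinth with 2 mm play. At the top on +x a lug with a like pin, 38 mm out, 7 mm above the rim. Flat grip pads at +y and -y, 68 mm across, at 26 to 60 mm height. Origin: centre of the underside. Seated: 8 mm above the base's origin, x along the base's x.
- low_sleeve: The shorter tube, of the same make (62 mm inside, 84 mm foot flange, notch, lug and pin) but only 40 mm high: too low for this cast. Origin: centre of the underside, z up. To be left standing.
- lid: Bronze lid, 0.28 kg: plate 84 mm across, 6 mm thick, 12 mm notch in its edge at +x; spigot below, 58 mm across, 4 mm deep (2 mm play in a sleeve); on top an octagonal neck, 28 mm across flats (two face +y and -y), 20 mm high. Origin: centre of the spigot's underside; plate at 4 to 10 mm, neck at 10 to 30 mm. Seated: 58 mm above the tall sleeve's origin, x along the sleeve's x.
- feed_ring: Plain dark grey plastic ring standing upright, open at both ends, 43 mm outside and 35 mm inside diameter, 34 mm high, 0.04 kg. Goes round the lid's neck and stands on the lid's plate (10 mm above the lid's origin); any turn will do. Origin: centre of the underside, z up.
- bowl: Green mixing bowl, 111 mm in diameter, 65 mm high. Bystander, loose. Origin: centre of the underside.
- bottle: White bottle with a blue cap, 40 mm in diameter, 104 mm high. Bystander, loose. Origin: centre of the underside.
Things that resemble listed ones, but are neither listed nor needed, are in the scene too. Leave any orange or turquoise look-alike of the cast alone.

How it is judged:
On the way, in this order (a step that is already met when the one before it is completed fails the run):
1. the cast stands centred on the plinth, let go (horizontal distance between cast and flask_base below 0.006 m and z of cast in the frame of flask_base between 0.012 and 0.0165 m and angle between cast's own z axis and vertical below 0.06 rad and contact force between the fingers and cast below 0.1 N), for 0.2 s.
2. the tall sleeve stands flush on the base round the cast, notch over the pin, let go (horizontal distance between tall_sleeve and flask_base below 0.0045 m and z of tall_sleeve in the frame of flask_base between 0.006 and 0.0105 m and angle between tall_sleeve's own z axis and vertical below 0.06 rad and angle between the x axis of tall_sleeve and the x axis of flask_base, either way round below 0.1 rad and contact force between the fingers and tall_sleeve below 0.1 N), for 0.2 s.
3. the lid is seated on the sleeve, notch over the pin, let go (horizontal distance between lid and tall_sleeve below 0.0045 m and z of lid in the frame of tall_sleeve between 0.056 and 0.0605 m and angle between lid's own z axis and vertical below 0.06 rad and angle between the x axis of lid and the x axis of tall_sleeve, either way round below 0.1 rad and contact force between the fingers and lid below 0.1 N), for 0.2 s.
4. the feed ring stands on the lid round its neck, let go (horizontal distance between feed_ring and lid below 0.006 m and z of feed_ring in the frame of lid between 0.008 and 0.0125 m and angle between feed_ring's own z axis and vertical below 0.06 rad and contact force between the fingers and feed_ring below 0.1 N), for 0.2 s.
At the end, for the whole second after the job is handed in: Cast on the plinth within 6 mm of its centre; tall sleeve flush on the base and lid seated on that sleeve (each within 2.5 mm in height, 4.5 mm sideways, 0.1 rad in turn); feed ring on the lid's plate (2.5 mm, 6 mm sideways); all upright, released, at rest (horizontal distance between cast and flask_base below 0.006 m and z of cast in the frame of flask_base between 0.012 and 0.0165 m and angle between each of cast, tall_sleeve, lid, feed_ring's own z axis and vertical below 0.06 rad and horizontal distance between tall_sleeve and flask_base below 0.0045 m and z of tall_sleeve in the frame of flask_base between 0.006 and 0.0105 m and angle between the x axis of tall_sleeve and the x axis of flask_base, either way round below 0.1 rad and horizontal distance between lid and tall_sleeve below 0.0045 m and z of lid in the frame of tall_sleeve between 0.056 and 0.0605 m and angle between the x axis of lid and the x axis of tall_sleeve, either way round below 0.1 rad and horizontal distance between feed_ring and lid below 0.006 m and z of feed_ring in the frame of lid between 0.008 and 0.0125 m and linear speed of each of cast, tall_sleeve, lid, feed_ring below 0.01 m/s); the robot touches nothing.
It fails at once if the low sleeve is moved by more than 25 mm or tipped (distance of low_sleeve from where it was at the start of the episode above 0.025 m or angle between low_sleeve's own z axis and vertical above 0.3 rad).
It fails at once if the mixing bowl is moved by more than 25 mm or tipped (distance of bowl from where it was at the start of the episode above 0.025 m or angle between bowl's own z axis and vertical above 0.3 rad).
It fails at once if the bottle is moved by more than 25 mm or tipped (distance of bottle from where it was at the start of the episode above 0.025 m or angle between bottle's own z axis and vertical above 0.3 rad).
It fails at once if the cast is tipped over (angle between cast's own z axis and vertical above 0.6 rad).
It also fails if it takes over 101 s, if anything falls off the work surface, if the arm or the gripper's body presses on something with over 40 N, if the wrist force passes 120 N, or if a joint passes its speed limit or range.

## Working session

There is one attempt and no reset: what is moved stays moved. The work goes in short steps, Python scripts to look and compute and a tool call to move; the robot and the scene stay as the last step left them, time stands still between calls to the robot, and variables do not carry over. Pictures are saved under pics/ and viewed, at most 14 in all, crops included, and the job is handed in when it is done.

Besides the shell and the picture viewer there is one more tool, called by a JSON object that holds its "op" and its "data", one argument or row to a line. apply_moves: Moves the arm, as the interface text tells. Its arguments: {"type":"object","properties":{"commands":{"type":"array"}},"required":["commands"]}

```bash
mkdir -p pics; ls
cat > h.py <<'E'
import numpy as np, cv2
from scipy.spatial.transform import Rotation as R
from bench import ctrl, viewer
def shot(n,f):
    o=ctrl.get_obs(); d=viewer.get_image(n); d['o']=o
    cv2.imwrite('pics/'+f+'.png',d['image'][...,::-1]); np.save('pics/'+f+'.npy',d,allow_pickle=True); return d
def load(f): return np.load('pics/'+f+'.npy',allow_pickle=True).item()
def Rt(o):
    q=o['orientation']; return R.from_quat([q[1],q[2],q[3],q[0]]).as_matrix()
def ray(d,u,v):
    x,y=(u-d['cx'])/d['fx'],(v-d['cy'])/d['fy']
    if 'rvec' in d:
        M=cv2.Rodrigues(np.array(d['rvec'],float))[0]; return -M.T@np.array(d['tvec']).ravel(), M.T@np.array([x,y,1])
    r=np.hypot(x,y); s=np.sin(r)/r if r>1e-9 else 1
    T=np.array(d['T_tool_cam']); A=Rt(d['o'])
    return np.array(d['o']['tool_pos'])+A@T[:3,3], A@T[:3,:3]@np.array([x*s,y*s,np.cos(r)])
def at(d,u,v,z):
    c,r=ray(d,u,v); return (c+r*(z-c[2])/r[2]).round(4)
def pix(d,p):
    p=np.array(p,float)
    if 'rvec' in d:
        M=cv2.Rodrigues(np.array(d['rvec'],float))[0]; q=M@p+np.array(d['tvec']).ravel(); return d['fx']*q[0]/q[2]+d['cx'],d['fy']*q[1]/q[2]+d['cy']
    T=np.array(d['T_tool_cam']); A=Rt(d['o'])
    q=T[:3,:3].T@(A.T@(p-d['o']['tool_pos'])-T[:3,3]); t=np.arctan2(np.hypot(q[0],q[1]),q[2]); n=np.hypot(q[0],q[1])+1e-12
    return d['fx']*t*q[0]/n+d['cx'],d['fy']*t*q[1]/n+d['cy']
E
python3 - <<'E'
from h import *
for n in('top','side','wrist'):
    d=shot(n,n+'0'); print(n,d['fx'],ray(d,320,200))
print(Rt(d['o']),d['T_tool_cam'])
E
```

```text
pics
top 471.90532035035557 (array([0.27463376, 0.18589193, 1.22203581]), array([ 0.18499554,  0.00283146, -0.98277628]))
side 444.89534995229275 (array([ 0.28315788, -0.74969552,  0.84094011]), array([ 0.19857874,  0.73917961, -0.6436375 ]))
wrist 309.70691628693146 (array([0.20539378, 0.59500607, 0.37229645]), array([ 0.27527449, -0.1415615 , -0.95088606]))
[[-8.99244133e-01  4.37445878e-01 -1.04547364e-03]
 [ 4.37447054e-01  8.99242796e-01 -1.57110379e-03]
 [ 2.52861763e-04 -1.87014523e-03 -9.99998219e-01]] [[-1.12897424e-03 -9.55153349e-01 -2.96109450e-01  7.55655176e-02]
 [ 9.99998575e-01 -7.06792353e-04 -1.53280332e-03  1.95351820e-04]
 [ 1.25477433e-03 -2.96110758e-01  9.55152786e-01 -1.42109303e-01]
 [ 0.00000000e+00  0.00000000e+00  0.00000000e+00  1.00000000e+00]]
```

View pics/top0.png

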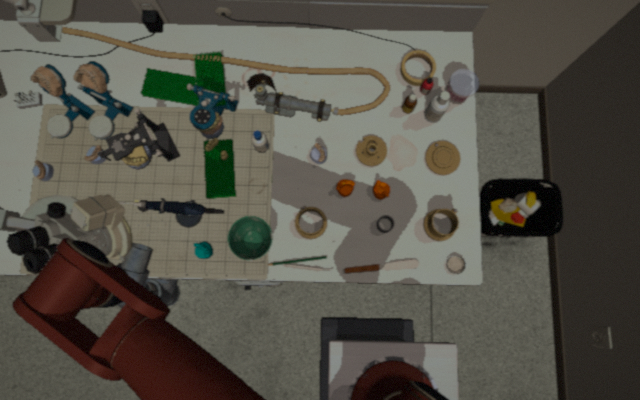

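View pics/side0.png

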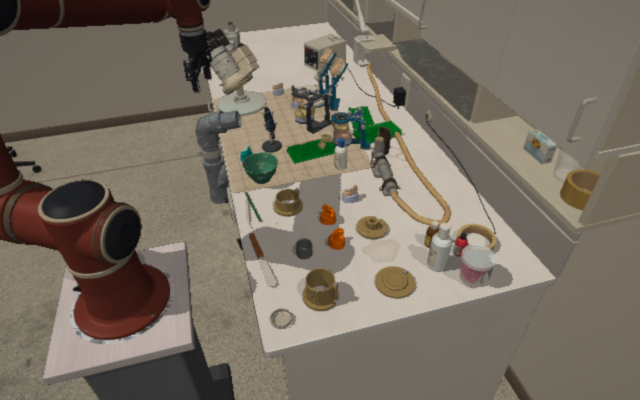

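Run:
```python
from h import *
d=load('top0'); im=d['image'][120:260,290:480,::-1]
im=np.clip(im.astype(float)*1.4,0,255).astype('uint8')
cv2.imwrite('pics/c1.png',cv2.resize(im,None,fx=4,fy=4,interpolation=cv2.INTER_CUBIC))
for n,u,v,z in [('cast',318,152,.03),('lid',371,149,.02),('base',442,157,.014),('low',311,222,.04),('tall',440,224,.062),('ring',385,224,.034)]: print(n,at(d,u,v,z))
d=load('side0'); im=d['image'][165:315,230:430,::-1]
cv2.imwrite('pics/c2.png',cv2.resize(im,None,fx=4,fy=4,interpolation=cv2.INTER_CUBIC))
```

```text
cast [0.6269 0.1977 0.03  ]
lid [0.6417 0.0576 0.02  ]
base [ 0.6262 -0.132   0.014 ]
low [0.4401 0.2107 0.04  ]
tall [ 0.4397 -0.1101  0.062 ]
ring [0.4403 0.0227 0.034 ]
```

View pics/c1.png

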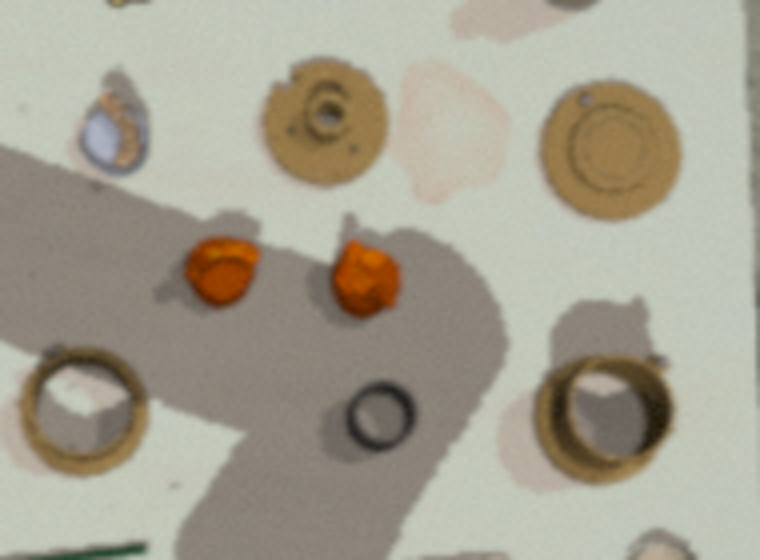

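View pics/c2.png

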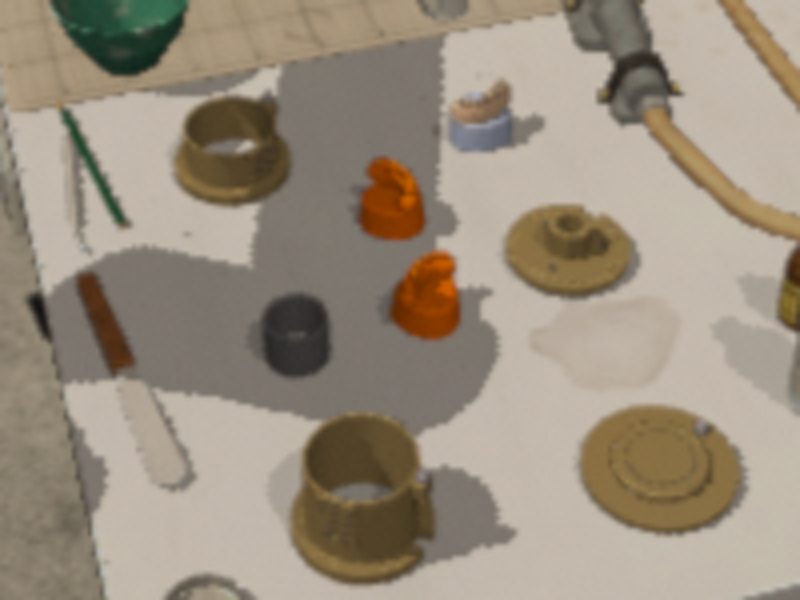

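```bash
cat >> h.py <<'E'
def plan(p,yaw=None):
    """total shift in tool axes to world point p, then turn bringing tool y to yaw (deg, mod 180, vertical)"""
    o=ctrl.get_obs(); A=Rt(o); t=np.array(o['tool_pos'])
    s=A.T@(np.array(p)-t); y0=np.degrees(np.arctan2(A[1,1],A[0,1])); q=np.degrees(o['joint_pos'])
    msg=f"t={o['time']:.2f} tcp={t.round(4)} y={y0:.1f} grip={o['grip_width']:.3f} shift={s.round(4)} dist={np.hypot(*s[:2]):.3f}"
    if yaw is not None:
        for k in (-180,0,180,360):
            w=yaw+k; a=np.radians(w); q6=np.degrees(np.arctan2(p[1],p[0]))-w
            if abs(q6)>172: continue
            T=np.array([[np.sin(a),np.cos(a),0],[-np.cos(a),np.sin(a),0],[0,0,-1.]]).T
            T=np.column_stack([[np.sin(a),-np.cos(a),0],[np.cos(a),np.sin(a),0],[0,0,-1.]])
            rv=np.degrees(R.from_matrix(A.T@T).as_rotvec())
            msg+=f"\n  yaw {w:.0f} q6->{q6:.0f} turn={rv.round(2)}"
    print(msg)
E
python3 - <<'E'
from h import *
d=load('top0')
b=at(d,290+612/4,120+149/4,.012);p=at(d,290+586/4,120+98/4,.014);print('base',b,p,np.degrees(np.arctan2(*(p-b)[1::-1])))
l=at(d,290+325/4,120+122/4,.008);p=at(d,290+280/4,120+83/4,.01);print('lid',l,np.degrees(np.arctan2(*(p-l)[1::-1])))
plan([.62,.198,.2],0)
E
```

```text
base [ 0.6262 -0.1352  0.012 ] [ 0.6605 -0.1181  0.014 ] 26.498194988619254
lid [0.6412 0.0556 0.008 ] 49.88174236463001Traceback (most recent call last):
  File "<stdin>", line 5, in <module>
  File "h.py", line 37, in plan
    rv=np.degrees(R.from_matrix(A.T@T).as_rotvec())
                  ~~~~~~~~~~~~~^^^^^^^
  File "scipy/spatial/transform/_rotation.pyx", line 1143, in scipy.spatial.transform._rotation.Rotation.from_matrix
ValueError: Non-positive determinant (left-handed or null coordinate frame) in rotation matrix 0: [[-4.37484149e-01 -8.99226105e-01 -1.80738778e-04]
 [-8.99225061e-01  4.37483314e-01  1.62468537e-03]
 [ 1.38188930e-03 -8.73298934e-04  9.99998664e-01]].
```

```bash
sed -i '/T=np.array(\[\[np.sin(a)/d; s/\[np.sin(a),-np.cos(a),0\]/[-np.sin(a),np.cos(a),0]/' h.py
python3 - <<'E'
from h import *
plan([.60,.198,.2],0)
plan([.60,.198,.2],90)
E
```

```text
t=0.15 tcp=[0.2732 0.5616 0.2303] y=64.1 grip=1.000 shift=[-0.453  -0.1839  0.0305] dist=0.489
  yaw 0 q6->18 turn=[-9.000e-02  4.000e-02  6.406e+01]
  yaw 180 q6->-162 turn=[-5.0000e-02 -1.0000e-01 -1.1594e+02]
t=0.15 tcp=[0.2732 0.5616 0.2303] y=64.1 grip=1.000 shift=[-0.453  -0.1839  0.0305] dist=0.489
  yaw -90 q6->108 turn=[-4.0000e-02  1.2000e-01  1.5406e+02]
  yaw 90 q6->-72 turn=[ -0.09  -0.03 -25.94]
```

{"op": "apply_moves", "data": {
  "commands": [
    [0,0,0,-0.0453,-0.0184,0.003,1],
    [0,0,0,-0.0453,-0.0184,0.003,1],
    [0,0,0,-0.0453,-0.0184,0.003,1],
    [0,0,0,-0.0453,-0.0184,0.003,1],
    [0,0,0,-0.0453,-0.0184,0.003,1],
    [0,0,0,-0.0453,-0.0184,0.003,1],
    [0,0,0,-0.0453,-0.0184,0.003,1],
    [0,0,0,-0.0453,-0.0184,0.003,1],
    [0,0,0,-0.0453,-0.0184,0.003,1],
    [0,0,0,-0.0453,-0.0184,0.003,1]
  ]
}}

```text
time: 1.4
tool_pos: [0.601, 0.197, 0.2008]
orientation: [-0.0, 0.225, 0.974, -0.0]
wrist_force: [0.5, -0.2, -0.9]
grip_width: 1.0
finger_force: 0.0
```

Run:
```python
from h import *
d=shot('wrist','w1'); plan([.6,.198,.2])
u,v=pix(d,[.622,.198,.03]);print(u,v)
im=d['image'][:,:,::-1]; u=int(u);v=int(v)
x0=max(0,min(440,u-100));y0=max(0,min(250,v-75));print(x0,y0)
cv2.imwrite('pics/w1c.png',cv2.resize(im[y0:y0+150,x0:x0+200],None,fx=4,fy=4,interpolation=cv2.INTER_CUBIC))
```

```text
t=1.45 tcp=[0.6041 0.1924 0.2003] y=63.8 grip=1.000 shift=[0.0061 0.0032 0.0002] dist=0.007
330.9838838399595 192.97729535893598
230 117
```

View pics/w1c.png

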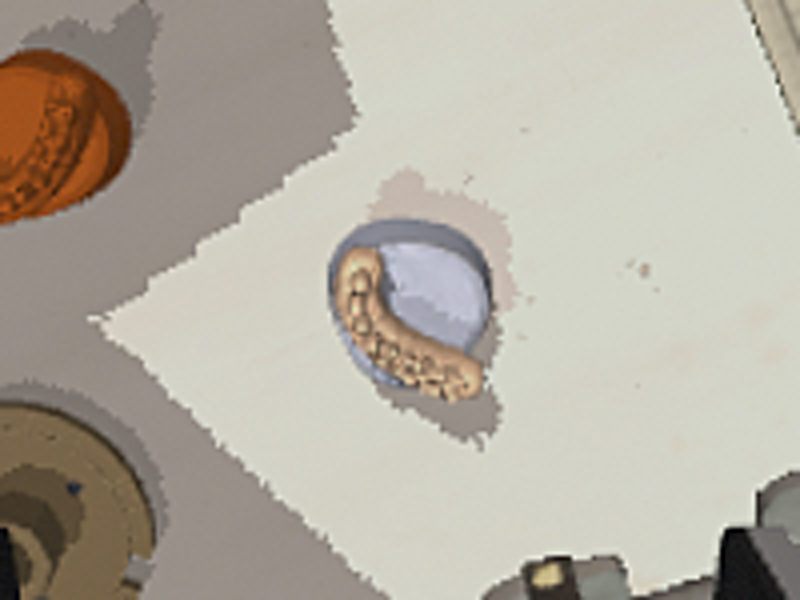

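Run:
```python
from h import *
d=shot('wrist','w2'); plan([.6,.198,.2])
c=lambda x,y:(230+x/4,117+y/4)
d1=load('w1')
a=at(d1,*c(362,262),.043);b=at(d1,*c(468,385),.043);print('teeth ends',a,b,np.degrees(np.arctan2(*(b-a)[1::-1])),np.linalg.norm(a-b))
for nm,d in(('w1',d1),('w2',d)):
    im=d['image'][140:230,300:370].astype(int)
    m=((im[...,2]-im[...,0]>8)&(im.sum(2)>120)).astype('uint8')
    n,l,s,ce=cv2.connectedComponentsWithStats(m); k=1+s[1:,4].argmax()
    pts=np.argwhere(l==k)[:,::-1]+[300,140]
    hull=cv2.convexHull(pts.astype(np.float32)); (cx,cy),r=cv2.minEnclosingCircle(hull)
    print(nm,s[k],cx,cy,r,at(d,cx,cy,.012),d['o']['tool_pos'], np.linalg.norm(at(d,cx+r,cy,.012)-at(d,cx-r,cy,.012)))
```

```text
t=1.50 tcp=[0.6022 0.1947 0.2002] y=63.8 grip=0.999 shift=[0.0035 0.002  0.0002] dist=0.004
teeth ends [0.6038 0.1946 0.043 ] [0.6454 0.2049 0.043 ] 13.906541868280353 0.04285615475051393
w1 [ 12  32  40  33 656] 331.390625 190.0 20.31395149230957 [0.6242 0.198  0.012 ] [0.60097164 0.19701908 0.20079092] 0.045350633953672594
w2 [ 16  27  39  33 659] 334.349365234375 185.37881469726562 20.748079299926758 [0.6242 0.1979 0.012 ] [0.60408379 0.19240506 0.20026236] 0.04610910972898955
```

Run:
```python
from h import *
plan([.624,.198,.004],104)
```

```text
t=1.50 tcp=[0.6022 0.1947 0.2002] y=63.8 grip=0.999 shift=[-0.018   0.0129  0.1962] dist=0.022
  yaw -76 q6->94 turn=[-3.0000e-02  1.2000e-01  1.3978e+02]
  yaw 104 q6->-86 turn=[-9.000e-02 -3.000e-02 -4.022e+01]
```

{"op": "apply_moves", "data": {
  "commands": [
    [0,0,0,-0.0215,0.0106,0.02,1],
    [0,0,-10,0,0,0.02,1],
    [0,0,-10,0,0,0.02,1],
    [0,0,-10,0,0,0.02,1],
    [0,0,-10,0,0,0.02,1],
    [0,0,0,0,0,0.01,1],
    [0,0,0,0,0,0,1],
    [0,0,0,0,0,0,1]
  ]
}}

```text
time: 2.5
tool_pos: [0.6248, 0.1988, 0.0924]
orientation: [0.001, -0.122, 0.993, 0.0]
wrist_force: [0.1, 0.4, 0.4]
grip_width: 1.003
finger_force: 0.0
```

Run:
```python
from h import *
plan([.624,.198,.004],104)
```

```text
t=2.50 tcp=[0.6248 0.1988 0.0924] y=104.0 grip=1.003 shift=[ 0.0011 -0.0006  0.0884] dist=0.001
  yaw -76 q6->94 turn=[1.4000e-01 0.0000e+00 1.7999e+02]
  yaw 104 q6->-86 turn=[-0.    0.09 -0.01]
```

{"op": "apply_moves", "data": {
  "commands": [
    [0,0,0,0,0,0.025,1],
    [0,0,0,0,0,0.025,1],
    [0,0,0,0,0,0.023,1],
    [0,0,0,0,0,0.014,1],
    [0,0,0,0,0,0,1],
    [0,0,0,0,0,0,0.2],
    [0,0,0,0,0,0,0.2],
    [0,0,0,0,0,0,0.2],
    [0,0,0,0,0,0,0.2],
    [0,0,0,0,0,0,0.2]
  ]
}}

```text
time: 3.75
tool_pos: [0.6255, 0.1989, 0.0061]
orientation: [0.001, -0.122, 0.992, 0.0]
wrist_force: [-0.3, 1.4, 5.7]
grip_width: 0.484
finger_force: 61.0
```

{"op": "apply_moves", "data": {
  "commands": [
    [0,0,0,0,0,-0.03,0.2],
    [0,0,0,0,0,-0.04,0.2],
    [0,0,0,0,0,-0.04,0.2],
    [0,0,0,0,0,0,0.2],
    [0,0,0,0,0,0,0.2]
  ]
}}

```text
time: 4.38
tool_pos: [0.6234, 0.1983, 0.113]
orientation: [-0.001, -0.122, 0.992, -0.0]
wrist_force: [-0.0, -0.3, -1.6]
grip_width: 0.478
finger_force: 60.6
```

Run:
```python
from h import *
d=shot('wrist','w3'); A=Rt(d['o']);t=d['o']['tool_pos']
print(pix(d,t)); plan([.6255,-.134,.12],117)
u,v=map(int,pix(d,t)); x0=u-100;y0=v-75;print(x0,y0)
cv2.imwrite('pics/w3c.png',cv2.resize(d['image'][y0:y0+150,x0:x0+200,::-1],None,fx=4,fy=4,interpolation=cv2.INTER_CUBIC))
```

```text
(np.float64(321.3751340979141), np.float64(253.90552631466707))
t=4.42 tcp=[0.6229 0.1982 0.1121] y=104.1 grip=0.479 shift=[ 0.0782 -0.3229 -0.0077] dist=0.332
  yaw -63 q6->51 turn=[-2.9000e-01 -4.0000e-02  1.6706e+02]
  yaw 117 q6->-129 turn=[  0.03  -0.2  -12.94]
221 178
```

View pics/w3c.png

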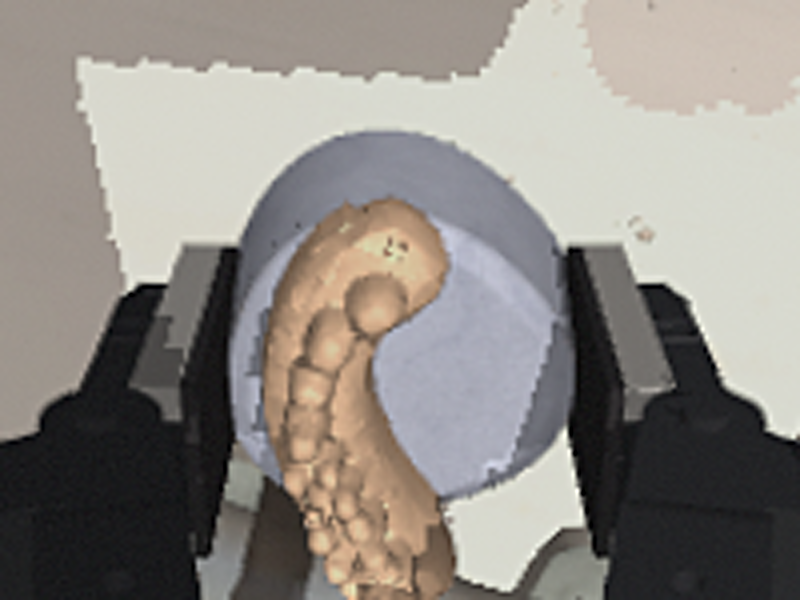

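Run:
```python
from h import *
d=load('w3'); A=Rt(d['o']);t=d['o']['tool_pos']
for n,x,y,z in [('far bottom',388,130,-.004),('near top',450,500,.020),('L',232,360,.02),('R',573,360,.02),('pad',240,250,0)]:
    print(n,(A.T@(at(d,221+x/4,178+y/4,t[2]+z)-t)).round(4))
```

```text
far bottom [ 0.0224 -0.0017  0.0041]
near top [-0.0167  0.0058 -0.02  ]
L [ 0.0031 -0.0193 -0.02  ]
R [ 0.0031  0.0196 -0.02  ]
pad [ 0.0076 -0.0206  0.    ]
```

{"op": "apply_moves", "data": {
  "commands": [
    [0,0,0,0.0112,-0.0461,0,0.2],
    [0,0,0,0.0112,-0.0461,0,0.2],
    [0,0,0,0.0112,-0.0461,0,0.2],
    [0,0,0,0.0112,-0.0461,0,0.2],
    [0,0,0,0.0112,-0.0461,0,0.2],
    [0,0,0,0.0112,-0.0461,0,0.2],
    [0,0,0,0.0112,-0.0461,0,0.2],
    [0,0,-6.5,0,0,0,0.2],
    [0,0,-6,0,0,0,0.2],
    [0,0,0,0,0,0,0.2]
  ]
}}

```text
time: 5.68
tool_pos: [0.6252, -0.1334, 0.1119]
orientation: [-0.002, -0.229, 0.973, 0.001]
wrist_force: [-0.3, 0.8, -1.6]
grip_width: 0.481
finger_force: 60.6
```

{"op": "apply_moves", "data": {
  "commands": [
    [0,0,0,0,0,0,0.2],
    [0,0,0,0,0,0,0.2]
  ]
}}

```text
time: 5.92
tool_pos: [0.6263, -0.1333, 0.1138]
orientation: [-0.0, -0.229, 0.973, 0.0]
wrist_force: [-1.0, 0.3, -1.6]
grip_width: 0.481
finger_force: 60.6
```

Run:
```python
from h import *
d=shot('wrist','w4'); plan([.6255,-.134,.12],116.5)
cv2.imwrite('pics/w4c.png',cv2.resize(d['image'][90:390,130:510,::-1],None,fx=2,fy=2,interpolation=cv2.INTER_CUBIC))
```

```text
t=5.97 tcp=[ 0.6264 -0.1333  0.114 ] y=116.5 grip=0.479 shift=[ 0.0011 -0.0002 -0.006 ] dist=0.001
  yaw -64 q6->51 turn=[ 3.0000e-02  3.0000e-02 -1.7996e+02]
  yaw 116 q6->-129 turn=[ 0.02 -0.02  0.04]
```

View pics/w4c.png

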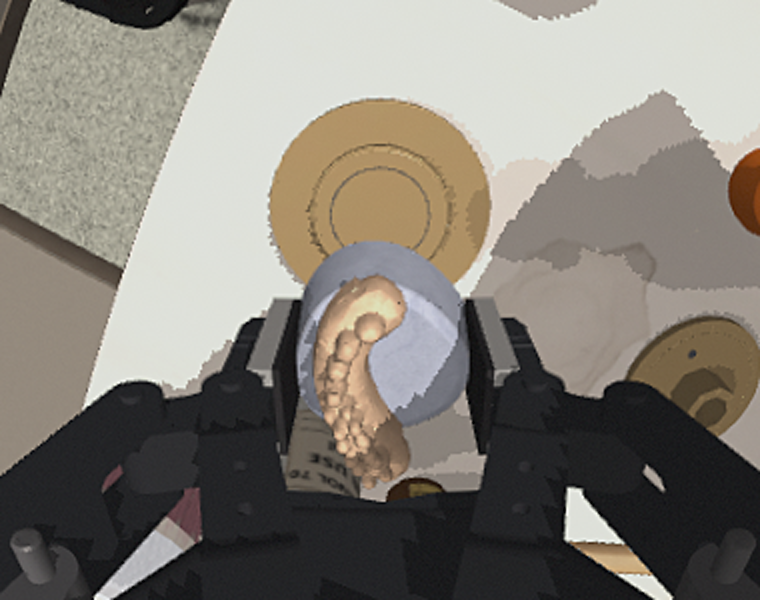

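```bash
cat >> h.py <<'E'
from scipy.optimize import least_squares
def circ(P,r=None):
    P=np.array(P)[:,:2]; c=P.mean(0)
    f=(lambda q:np.hypot(*(P-q[:2]).T)-r) if r else (lambda q:np.hypot(*(P-q[:2]).T)-q[2])
    s=least_squares(f,[*c]+([] if r else [.04]),loss='soft_l1',f_scale=.001); return s.x.round(4),np.abs(s.fun).max().round(4)
E
python3 - <<'E'
from h import *
d=load('w4'); c=lambda x,y:(130+x/2,90+y/2)
P=[at(d,*c(x,y),.008) for x,y in [(270,205),(380,98),(491,205),(300,137),(463,140),(281,255),(483,255),(330,109),(430,109)]]
print(circ(P),circ(P,.047))
P=[at(d,*c(x,y),.008) for x,y in [(309,210),(380,144),(455,205),(330,168),(433,168)]];print('plinth foot',circ(P))
E
```

```text
(array([ 0.628 , -0.1332,  0.0473]), np.float64(0.0017)) (array([ 0.6279, -0.1334]), np.float64(0.0015))
plinth foot (array([ 0.6301, -0.1316,  0.0309]), np.float64(0.0008))
```

{"op": "apply_moves", "data": {
  "commands": [
    [0,0,0,-0.0027,-0.0004,0.03,0.2],
    [0,0,0,0,0,0.03,0.2],
    [0,0,0,0,0,0.02,0.2],
    [0,0,0,0,0,0.008,0.2],
    [0,0,0,0,0,0.003,0.2],
    [0,0,0,0,0,0,0.2]
  ]
}}

```text
time: 6.72
tool_pos: [0.6299, -0.133, 0.0243]
orientation: [0.001, -0.23, 0.973, -0.0]
wrist_force: [0.4, 0.1, 0.4]
grip_width: 0.477
finger_force: 60.6
```

{"op": "apply_moves", "data": {
  "commands": [
    [0,0,0,0.0005,0,0.002,0.2],
    [0,0,0,0,0,0.0015,0.2],
    [0,0,0,0,0,0,0.2],
    [0,0,0,0,0,0,0.2]
  ]
}}

```text
time: 7.22
tool_pos: [0.629, -0.1331, 0.0201]
orientation: [0.0, -0.23, 0.973, -0.0]
wrist_force: [0.3, 0.3, 0.6]
grip_width: 0.479
finger_force: 60.7
```

Release slowly, then rise.

{"op": "apply_moves", "data": {
  "commands": [
    [0,0,0,0,0,0,0.55],
    [0,0,0,0,0,0,0.6],
    [0,0,0,0,0,0,0.8],
    [0,0,0,0,0,0,0.8],
    [0,0,0,0,0,-0.02,0.8],
    [0,0,0,0,0,-0.04,0.9],
    [0,0,0,0,0,-0.05,1],
    [0,0,0,0.03,0,-0.05,1],
    [0,0,0,0.03,0,0,1],
    [0,0,0,0,0,0,1]
  ]
}}

```text
time: 8.48
tool_pos: [0.5747, -0.1606, 0.1825]
orientation: [0.001, -0.229, 0.973, -0.001]
wrist_force: [0.3, 0.4, -0.1]
grip_width: 1.0
finger_force: 0.0
```

Run:
```python
from h import *
d=shot('wrist','w5'); plan([.44,-.11,.2],0); print(pix(d,[.628,-.133,.02]))
u,v=map(int,pix(d,[.628,-.133,.02])); x0=max(0,u-100);y0=max(0,min(250,v-75));print(x0,y0)
cv2.imwrite('pics/w5c.png',cv2.resize(d['image'][y0:y0+150,x0:x0+200,::-1],None,fx=4,fy=4,interpolation=cv2.INTER_CUBIC))
```

```text
t=8.53 tcp=[ 0.575  -0.1601  0.1814] y=116.5 grip=1.004 shift=[ 0.0985  0.1051 -0.0189] dist=0.144
  yaw -180 q6->166 turn=[-1.30e-01  4.00e-02 -6.35e+01]
  yaw 0 q6->-14 turn=[4.000e-02 1.500e-01 1.165e+02]
(np.float64(322.7041273118609), np.float64(232.0211703828891))
222 157
```

View pics/w5c.png

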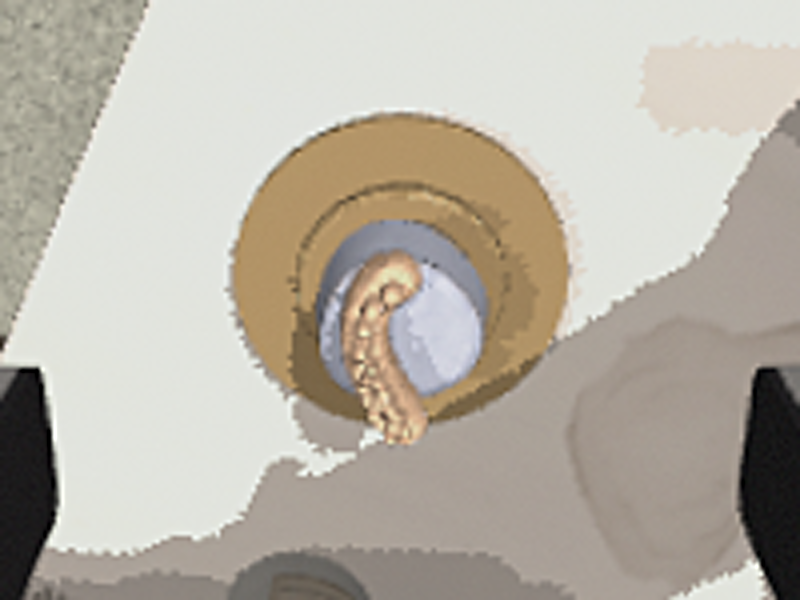

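Run:
```python
from h import *
d=load('w5'); c=lambda x,y:(222+x/4,157+y/4)
print(circ([at(d,*c(x,y),.008) for x,y in [(232,275),(400,113),(570,275),(268,180),(530,175),(250,348),(555,345),(320,128),(480,128)]],.047))
print('plinth',circ([at(d,*c(x,y),.013) for x,y in [(295,270),(400,183),(505,262),(325,210),(477,207)]],.029))
print('cast',circ([at(d,*c(x,y),.015) for x,y in [(400,220),(345,243),(322,285),(455,240),(485,275)]]))
t=load('top0')
print('tall rim L/R/top/bot', [at(t,290+x/4,120+y/4,.062) for x,y in [(570,400),(672,400),(617,355),(617,458)]])
plan([.41,-.11,.2],45)
```

```text
(array([ 0.6269, -0.1341]), np.float64(0.0017))
plinth (array([ 0.626 , -0.1345]), np.float64(0.0007))
cast (array([ 0.6297, -0.1318,  0.0229]), np.float64(0.0007))
tall rim L/R/top/bot [array([ 0.4492, -0.0917,  0.062 ]), array([ 0.4508, -0.1553,  0.062 ]), array([ 0.4783, -0.1217,  0.062 ]), array([ 0.4137, -0.1201,  0.062 ])]
t=8.53 tcp=[ 0.575  -0.1601  0.1814] y=116.5 grip=1.004 shift=[ 0.1253  0.1184 -0.019 ] dist=0.172
  yaw -135 q6->120 turn=[-1.500e-01 -2.000e-02 -1.085e+02]
  yaw 45 q6->-60 turn=[-2.00e-02  1.40e-01  7.15e+01]
```

{"op": "apply_moves", "data": {
  "commands": [
    [0,0,0,0.031,0.0255,-0.005,1],
    [0,0,0,0.031,0.0255,-0.005,1],
    [0,0,0,0.031,0.0255,-0.005,1],
    [0,0,10,0,0,0,1],
    [0,0,10,0,0,0,1],
    [0,0,10,0,0,0,1],
    [0,0,10,0,0,0,1],
    [0,0,10,0,0,0,1],
    [0,0,10,0,0,0,1],
    [0,0,10,0,0,0,1]
  ]
}}

```text
time: 9.78
tool_pos: [0.4581, -0.1324, 0.1948]
orientation: [-0.0, 0.372, 0.928, 0.0]
wrist_force: [0.5, -0.0, -0.3]
grip_width: 0.998
finger_force: 0.0
```

{"op": "apply_moves", "data": {
  "commands": [
    [0,0,0,0,0,0,1],
    [0,0,0,0,0,0,1]
  ]
}}

```text
time: 10.02
tool_pos: [0.4579, -0.1327, 0.1948]
orientation: [-0.0, 0.369, 0.93, 0.0]
wrist_force: [-0.7, -0.2, 1.0]
grip_width: 0.999
finger_force: 0.0
```

Run:
```python
from h import *
t=shot('top','top1'); s=shot('side','side1'); d=shot('wrist','w6'); plan([.445,-.122,.2],45)
up=lambda im:cv2.resize(im,(400,300),interpolation=cv2.INTER_CUBIC)
def crop(d,p,w):
    u,v=pix(d,p);u=int(np.clip(u,w,640-w));v=int(np.clip(v,w*.75,400-w*.75)); print(u-w,v-int(w*.75)); return up(d['image'][v-int(w*.75):v+int(w*.75),u-w:u+w,::-1])
a=np.hstack([crop(t,[.628,-.133,.02],28),crop(s,[.628,-.133,.02],32)])
b=np.hstack([crop(d,[.445,-.122,.05],120),crop(d,[.52,-.122,.05],120)])
cv2.imwrite('pics/m6.png',np.vstack([a,b]))
```

```text
t=10.18 tcp=[ 0.4577 -0.1329  0.1948] y=46.6 grip=1.001 shift=[ 0.0167 -0.0008 -0.0052] dist=0.017
  yaw -135 q6->120 turn=[ 1.0000e-02 -0.0000e+00 -1.7837e+02]
  yaw 45 q6->-60 turn=[-0.   -0.    1.63]
414 134
362 253
200 75
251 128
```

View pics/m6.png

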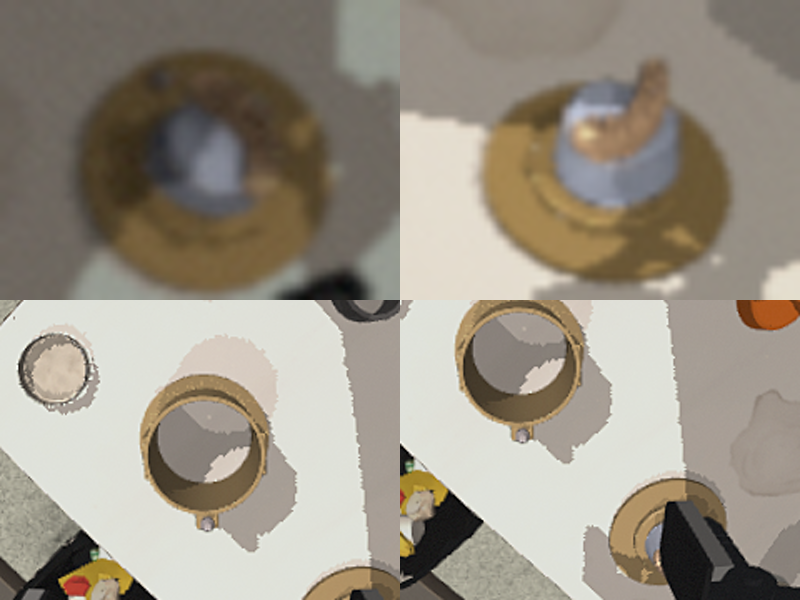

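Run:
```python
from h import *
t=load('top1');s=load('side1');d=load('w6')
tc=lambda x,y:(414+x*.14,134+y*.14); sc=lambda x,y:(362+(x-400)*.16,253+y*.16)
a=lambda x,y:at(t,*tc(x,y),.008)
print('top base',circ([a(80,170),(a(325,172)),a(203,50),a(203,291),a(110,90),a(290,85)],.047), 'pin',at(t,*tc(160,77),.015))
b=lambda x,y:at(s,*sc(x,y),.008)
print('side base',circ([b(483,168),b(729,195),b(590,82),b(625,281),b(520,240),b(690,110)],.047))
print('side cast L,R bottom',at(s,*sc(557,185),.014),at(s,*sc(675,180),.014),at(s,*sc(614,208),.014))
print('top cast',[at(t,*tc(x,y),.014) for x,y in [(150,170),(205,215)]])
w=lambda x,y:(200+x*.6,75+(y-300)*.6)
c=circ([at(d,*w(x,y),.062) for x,y in [(150,470),(160,492),(180,508),(205,514),(232,508),(252,492),(264,468)]]);print('rim',c)
p=at(d,*w(207,521),.068);v=p[:2]-c[0][:2];print('pin',p,np.hypot(*v),np.degrees(np.arctan2(v[1],v[0])))
```

```text
top base (array([ 0.6258, -0.1353]), np.float64(0.002)) pin [ 0.6594 -0.1176  0.015 ]
side base (array([ 0.6292, -0.1342]), np.float64(0.0024))
side cast L,R bottom [ 0.607  -0.1374  0.014 ] [ 0.6505 -0.1478  0.014 ] [ 0.6232 -0.1536  0.014 ]
top cast [array([ 0.6236, -0.1133,  0.014 ]), array([ 0.6068, -0.1334,  0.014 ])]
rim (array([ 0.4488, -0.1211,  0.0319]), np.float64(0.0003))
pin [ 0.4737 -0.1442  0.068 ] 0.03396498196672569 -42.85241457170146
```

Run:
```python
from h import *
plan([.629,-.1331,.13],116.5)
```

```text
t=10.18 tcp=[ 0.4577 -0.1329  0.1948] y=46.6 grip=1.001 shift=[-0.1247  0.1174  0.0648] dist=0.171
  yaw -64 q6->52 turn=[ -0.    -0.   110.13]
  yaw 116 q6->-128 turn=[  0.    -0.   -69.87]
```

{"op": "apply_moves", "data": {
  "commands": [
    [0,0,0,-0.0416,0.0391,0,1],
    [0,0,0,-0.0416,0.0391,0,1],
    [0,0,0,-0.0415,0.0392,0,1],
    [0,0,-10,0,0,0.01,1],
    [0,0,-10,0,0,0.01,1],
    [0,0,-10,0,0,0.01,1],
    [0,0,-10,0,0,0.01,1],
    [0,0,-10,0,0,0.01,1],
    [0,0,-10,0,0,0.01,1],
    [0,0,-9.9,0,0,0.005,1]
  ]
}}

```text
time: 11.42
tool_pos: [0.6285, -0.1333, 0.1288]
orientation: [-0.001, -0.232, 0.973, 0.0]
wrist_force: [0.3, -1.0, -0.2]
grip_width: 0.999
finger_force: 0.0
```

{"op": "apply_moves", "data": {
  "commands": [
    [0,0,0,0,0,0,1],
    [0,0,0,0,0,0,1]
  ]
}}

```text
time: 11.68
tool_pos: [0.6291, -0.1335, 0.1301]
orientation: [0.0, -0.228, 0.974, -0.0]
wrist_force: [-0.4, -0.2, -0.6]
grip_width: 1.0
finger_force: 0.0
```

Run:
```python
from h import *
d=shot('wrist','w7'); plan([.629,-.1331,.020],116.5)
u,v=map(int,pix(d,[.628,-.133,.02])); x0=u-60;y0=max(0,v-45);print(x0,y0)
cv2.imwrite('pics/w7c.png',cv2.resize(d['image'][y0:y0+90,x0:x0+120,::-1],None,fx=5,fy=5,interpolation=cv2.INTER_CUBIC))
```

```text
t=11.72 tcp=[ 0.6292 -0.1335  0.1302] y=116.4 grip=0.998 shift=[0.     0.0005 0.1102] dist=0.001
  yaw -64 q6->52 turn=[4.0000e-02 4.0000e-02 1.7986e+02]
  yaw 116 q6->-128 turn=[-0.03  0.03 -0.14]
262 146
```

{"op": "apply_moves", "data": {
  "commands": [
    [0,0,0,0,0,0.04,1],
    [0,0,0,0,0,0.04,1],
    [0,0,0,0,0,0.02,0.9],
    [0,0,0,0,0,0.009,0.8],
    [0,0,0,0,0,0,0.8],
    [0,0,0,0,0,0,0.2],
    [0,0,0,0,0,0,0.2],
    [0,0,0,0,0,0,0.2]
  ]
}}

```text
time: 12.72
tool_pos: [0.6305, -0.1339, 0.0232]
orientation: [0.002, -0.229, 0.973, -0.001]
wrist_force: [-0.5, 0.7, 6.4]
grip_width: 0.475
finger_force: 60.8
```

{"op": "apply_moves", "data": {
  "commands": [
    [0,0,0,0,0,-0.001,0.2],
    [0,0,0,0.0015,0,0,0.2],
    [0,0,0,0.0014,0,0,0.2],
    [0,0,0,0,0,0.001,0.2],
    [0,0,0,0,0,0,0.2],
    [0,0,0,0,0,0,0.2]
  ]
}}

```text
time: 13.48
tool_pos: [0.6277, -0.1349, 0.0232]
orientation: [0.001, -0.229, 0.973, -0.001]
wrist_force: [-0.7, 3.0, 10.5]
grip_width: 0.47
finger_force: 61.5
```

{"op": "apply_moves", "data": {
  "commands": [
    [0,0,0,0,0,0,0.55],
    [0,0,0,0,0,0,0.6],
    [0,0,0,0,0,0,0.8],
    [0,0,0,0,0,0,0.8],
    [0,0,0,0,0,-0.02,0.8],
    [0,0,0,0,0,-0.04,0.9],
    [0,0,0,0,0,-0.05,1],
    [0,0,0,0.03,0,-0.05,1],
    [0,0,0,0.03,0,0,1],
    [0,0,0,0,0,0,1]
  ]
}}

```text
time: 14.72
tool_pos: [0.5723, -0.1624, 0.1835]
orientation: [0.001, -0.228, 0.974, -0.001]
wrist_force: [0.3, 0.5, -0.1]
grip_width: 0.999
finger_force: 0.0
```

Run:
```python
from h import *
d=shot('wrist','w8'); plan([.448,-.122,.2],47)
u,v=map(int,pix(d,[.628,-.133,.02])); x0=max(0,u-100);y0=max(0,min(250,v-75));print(x0,y0)
cv2.imwrite('pics/w8c.png',cv2.resize(d['image'][y0:y0+150,x0:x0+200,::-1],None,fx=4,fy=4,interpolation=cv2.INTER_CUBIC))
```

```text
t=14.78 tcp=[ 0.5726 -0.1618  0.1824] y=116.4 grip=1.000 shift=[ 0.0939  0.091  -0.0179] dist=0.131
  yaw -133 q6->118 turn=[-1.400e-01 -2.000e-02 -1.106e+02]
  yaw 47 q6->-62 turn=[-2.00e-02  1.30e-01  6.94e+01]
223 159
```

View pics/w8c.png

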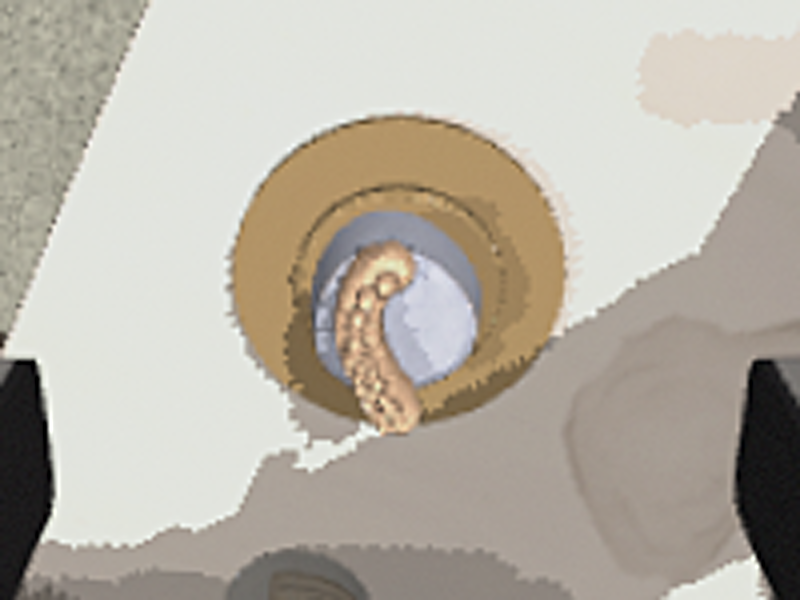

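Run:
```python
from h import *
d=load('w8'); c=lambda x,y:(223+x/4,159+y/4)
print(circ([at(d,*c(x,y),.008) for x,y in [(232,275),(400,115),(567,275),(262,190),(540,190),(250,348),(553,345),(320,130),(480,130)]],.047))
print('plinth',circ([at(d,*c(x,y),.013) for x,y in [(297,270),(400,185),(503,262),(325,212),(475,209)]],.029))
print('cast',circ([at(d,*c(x,y),.015) for x,y in [(395,211),(340,235),(317,275),(450,230),(481,270)]],.0229))
plan([.4488,-.1211,.18],47.1)
```

```text
(array([ 0.6269, -0.1338]), np.float64(0.0017))
plinth (array([ 0.6262, -0.1339]), np.float64(0.0005))
cast (array([ 0.6276, -0.1337]), np.float64(0.0005))
t=14.78 tcp=[ 0.5726 -0.1618  0.1824] y=116.4 grip=1.000 shift=[0.0928 0.0915 0.0021] dist=0.130
  yaw -133 q6->118 turn=[-1.400e-01 -2.000e-02 -1.107e+02]
  yaw 47 q6->-62 turn=[-2.00e-02  1.30e-01  6.93e+01]
```

{"op": "apply_moves", "data": {
  "commands": [
    [0,0,0,0.0313,0.0303,0,1],
    [0,0,0,0.0313,0.0303,0,1],
    [0,0,0,0.0313,0.0304,0,1],
    [0,0,9.9,0,0,0,1],
    [0,0,9.9,0,0,0,1],
    [0,0,9.9,0,0,0,1],
    [0,0,9.9,0,0,0,1],
    [0,0,9.9,0,0,0,1],
    [0,0,9.9,0,0,0,1],
    [0,0,9.9,0,0,0,1]
  ]
}}

```text
time: 16.02
tool_pos: [0.4484, -0.1214, 0.1808]
orientation: [-0.0, 0.368, 0.93, 0.0]
wrist_force: [-0.1, -0.3, -0.4]
grip_width: 1.001
finger_force: 0.0
```

{"op": "apply_moves", "data": {
  "commands": [
    [0,0,0,0,0,0,1],
    [0,0,0,0,0,0,1]
  ]
}}

```text
time: 16.27
tool_pos: [0.4482, -0.1216, 0.1808]
orientation: [-0.0, 0.364, 0.931, 0.0]
wrist_force: [-0.4, -0.2, 0.7]
grip_width: 1.001
finger_force: 0.0
```

Run:
```python
from h import *
d=shot('wrist','w9'); plan([.4488,-.1211,.12],47.1)
u,v=map(int,pix(d,[.4488,-.1211,.05])); x0=u-80;y0=max(0,v-60);print(x0,y0)
cv2.imwrite('pics/w9c.png',cv2.resize(d['image'][y0:y0+120,x0:x0+160,::-1],None,fx=5,fy=5,interpolation=cv2.INTER_CUBIC))
```

```text
t=16.32 tcp=[ 0.4481 -0.1217  0.1808] y=47.3 grip=1.003 shift=[-0.0001  0.0009  0.0608] dist=0.001
  yaw -133 q6->118 turn=[ 2.0000e-02 -0.0000e+00 -1.7981e+02]
  yaw 47 q6->-62 turn=[-0.   -0.01  0.19]
242 126
```

View pics/w9c.png

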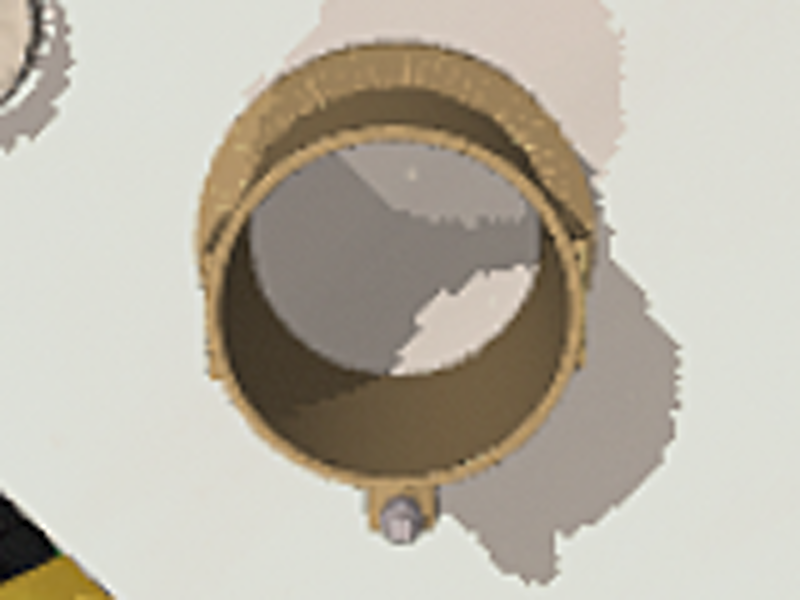

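Run:
```python
from h import *
d=load('w9'); w=lambda x,y:(242+x/5,126+y/5); t=d['o']['tool_pos'];A=Rt(d['o'])
c=circ([at(d,*w(x,y),.062) for x,y in [(400,127),(400,488),(320,142),(480,142),(215,310),(583,310),(300,465),(500,465),(245,220),(553,220)]]);print('rim outer',c)
c2=circ([at(d,*w(x,y),.062) for x,y in [(398,142),(398,474),(222,310),(574,310),(310,455),(495,452)]]);print('rim inner',c2)
f=circ([at(d,*w(x,y),.009) for x,y in [(400,42),(300,65),(500,62),(220,150),(575,140),(200,210),(595,205)]],.042);print('flange',f)
for p in (at(d,*w(403,503),.062),at(d,*w(403,518),.069)):
    v=p[:2]-c[0][:2];print('pin',p,np.hypot(*v),np.degrees(np.arctan2(v[1],v[0])))
print('L,R pad in tool',[(A.T@(at(d,*w(x,y),.058)-t)).round(4) for x,y in [(208,360),(583,350)]])
plan([*c[0][:2],.05],47)
```

```text
rim outer (array([ 0.448 , -0.1208,  0.0329]), np.float64(0.0012))
rim inner (array([ 0.4478, -0.1209,  0.0308]), np.float64(0.0007))
flange (array([ 0.4474, -0.1202]), np.float64(0.0007))
pin [ 0.4747 -0.1445  0.062 ] 0.03570126048194936 -41.59355624500526
pin [ 0.4746 -0.1445  0.069 ] 0.03562653505464712 -41.700317604133936
L,R pad in tool [array([-0.0088, -0.034 ,  0.1228]), array([-0.0071,  0.0336,  0.1228])]
t=16.32 tcp=[ 0.4481 -0.1217  0.1808] y=47.3 grip=1.003 shift=[0.0007 0.0005 0.1308] dist=0.001
  yaw -133 q6->118 turn=[ 2.0000e-02 -0.0000e+00 -1.7971e+02]
  yaw 47 q6->-62 turn=[-0.   -0.01  0.29]
```

{"op": "apply_moves", "data": {
  "commands": [
    [0,0,-0.7,0.0006,0.0006,0.04,1],
    [0,0,0,0,0,0.04,1],
    [0,0,0,0,0,0.04,1],
    [0,0,0,0,0,0.028,1],
    [0,0,0,0,0,0.004,1],
    [0,0,0,0,0,0,1],
    [0,0,0,0,0,0,0.5],
    [0,0,0,0,0,0,0.5],
    [0,0,0,0,0,0,0.5],
    [0,0,0,0,0,0,0.5]
  ]
}}

```text
time: 17.58
tool_pos: [0.4497, -0.1218, 0.031]
orientation: [0.002, 0.359, 0.933, -0.0]
wrist_force: [-0.4, -0.0, 6.8]
grip_width: 0.788
finger_force: 69.5
```

Run:
```python
from h import *
plan([.627,-.1338,.15],116.5); print(ctrl.get_obs()['wrist_force'].__repr__())
```

```text
t=17.57 tcp=[ 0.4497 -0.1218  0.031 ] y=47.9 grip=0.788 shift=[-0.14    0.1101 -0.1183] dist=0.178
  yaw -64 q6->51 turn=[2.6000e-01 9.0000e-02 1.1137e+02]
  yaw 116 q6->-129 turn=[ -0.08   0.23 -68.63]
array([-3.94756236e-01, -6.38591692e-03,  6.78736457e+00])
```

Run:
```python
from h import *
s=load('side0'); t=load('top0')
b=lambda x,y,z=.008:at(s,230+x/4,165+y/4,z); a=lambda x,y,z=.008:at(t,290+x/4,120+y/4,z)
c=circ([b(581,465),b(742,470),b(655,405),b(665,531),b(600,508),b(725,505)],.047);print('side',c)
for z in(.01,.013):
  v=b(703,428,z)[:2]-c[0];print(np.hypot(*v),np.degrees(np.arctan2(v[1],v[0])))
c=circ([a(540,150),a(681,150),a(611,80),a(612,220),a(560,105),a(660,105)],.047);print('top',c)
for z in(.01,.015):
  v=a(586,98,z)[:2]-c[0];print(np.hypot(*v),np.degrees(np.arctan2(v[1],v[0])))
```

```text
side (array([ 0.6282, -0.135 ]), np.float64(0.0022))
0.04033906295391605 26.81913279096922
0.0380784716079834 24.680558480200602
top (array([ 0.626 , -0.1356]), np.float64(0.0024))
0.039419411461867414 24.744685692440797
0.03850883015621223 27.36354692739168
```

{"op": "apply_moves", "data": {
  "commands": [
    [0,0,0,0,0,-0.03,0.5],
    [0,0,0,0,0,-0.05,0.5],
    [0,0,0,0,0,-0.06,0.5],
    [0,0,0,-0.046,0.037,0,0.5],
    [0,0,0,-0.046,0.037,0,0.5],
    [0,0,0,-0.048,0.036,0,0.5],
    [0,0,-10,0,0,0,0.5],
    [0,0,-10,0,0,0,0.5],
    [0,0,-10,0,0,0,0.5],
    [0,0,-10,0,0,0,0.5]
  ]
}}

```text
time: 18.82
tool_pos: [0.6248, -0.133, 0.1675]
orientation: [-0.001, 0.016, 1.0, 0.0]
wrist_force: [0.6, 0.2, -2.0]
grip_width: 0.783
finger_force: 69.4
```

{"op": "apply_moves", "data": {
  "commands": [
    [0,0,-10,0,0,0,0.5],
    [0,0,-10,0,0,0,0.5],
    [0,0,-9.2,0,0,0,0.5],
    [0,0,0,0,0,0,0.5],
    [0,0,0,0,0,0,0.5],
    [0,0,0,0,0,0,0.5]
  ]
}}

```text
time: 19.58
tool_pos: [0.6254, -0.1333, 0.1686]
orientation: [-0.0, -0.233, 0.972, 0.0]
wrist_force: [0.6, 0.1, -3.3]
grip_width: 0.786
finger_force: 69.4
```

Run:
```python
from h import *
d=shot('wrist','w10');t=shot('top','top2');s=shot('side','side2'); plan([.627,-.1338,.15],117)
up=lambda im,k:cv2.resize(im,(400,300*k),interpolation=cv2.INTER_CUBIC)
cv2.imwrite('pics/m10.png',np.hstack([up(d['image'][110:290,200:440,::-1],1),up(s['image'][217:307,345:465,::-1],1)]))
```

```text
t=19.73 tcp=[ 0.6256 -0.1333  0.1688] y=117.0 grip=0.784 shift=[-0.0011 -0.0011  0.0188] dist=0.002
  yaw -63 q6->51 turn=[  -0.      0.   -179.97]
  yaw 117 q6->-129 turn=[0.   0.   0.03]
```

View pics/m10.png

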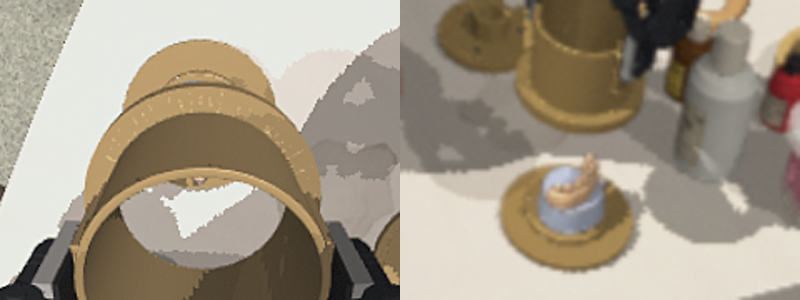

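Run:
```python
from h import *
d=load('w10'); w=lambda x,y:(200+x*.6,110+y*.6); t=d['o']['tool_pos'];A=Rt(d['o'])
f=[(200,85),(120,118),(92,165),(280,117),(310,165),(150,97),(250,97)]
r=[(205,167),(150,177),(255,177),(110,200),(297,200),(85,235),(325,235)]
for n,P,z in(('flange',f,-.022),('rim',r,.031)):
    c=circ([at(d,*w(x,y),t[2]+z) for x,y in P],.042 if n=='flange' else None); print(n,c,'in tool',(A.T@np.array([*(c[0][:2]-t[:2]),0])).round(4))
plan([.627,-.1338,.05],117)
```

```text
flange (array([ 0.6245, -0.1344]), np.float64(0.0017)) in tool [ 0.0013 -0.0006  0.    ]
rim (array([ 0.6236, -0.1337,  0.0334]), np.float64(0.0003)) in tool [0.0018 0.0005 0.    ]
t=19.73 tcp=[ 0.6256 -0.1333  0.1688] y=117.0 grip=0.784 shift=[-0.0011 -0.0011  0.1188] dist=0.002
  yaw -63 q6->51 turn=[  -0.      0.   -179.97]
  yaw 117 q6->-129 turn=[0.   0.   0.03]
```

{"op": "apply_moves", "data": {
  "commands": [
    [0,0,0,-0.0026,-0.0013,0.02,0.5],
    [0,0,0,0,0,0.03,0.5],
    [0,0,0,0,0,0.03,0.5],
    [0,0,0,0,0,0.025,0.5],
    [0,0,0,0,0,0.008,0.5],
    [0,0,0,0,0,0,0.5],
    [0,0,0,0,0,0,0.5]
  ]
}}

```text
time: 20.6
tool_pos: [0.6295, -0.1336, 0.0572]
orientation: [0.001, -0.234, 0.972, -0.001]
wrist_force: [-0.3, 0.3, -3.3]
grip_width: 0.782
finger_force: 69.4
```

{"op": "apply_moves", "data": {
  "commands": [
    [0,0,0,0.0005,0,0.004,0.5],
    [0,0,0,0,0,0.003,0.5],
    [0,0,0,0,0,0.003,0.5],
    [0,0,0,0,0,0.003,0.5],
    [0,0,0,0,0,0,0.5],
    [0,0,0,0,0,0,0.5]
  ]
}}

```text
time: 21.35
tool_pos: [0.6281, -0.1336, 0.0428]
orientation: [0.0, -0.234, 0.972, -0.0]
wrist_force: [0.0, 0.1, -2.7]
grip_width: 0.781
finger_force: 69.4
```

{"op": "apply_moves", "data": {
  "commands": [
    [0,0,0,0,0,0.002,0.5],
    [0,0,0,0,0,0.002,0.5],
    [0,0,0,0,0,0,0.5],
    [0,0,0,0,0,0,0.5]
  ]
}}

```text
time: 21.85
tool_pos: [0.6282, -0.1336, 0.0391]
orientation: [0.0, -0.234, 0.972, -0.0]
wrist_force: [-0.6, 0.3, 0.2]
grip_width: 0.787
finger_force: 69.6
```

Seated height reached; release and rise.

{"op": "apply_moves", "data": {
  "commands": [
    [0,0,0,0,0,0,0.85],
    [0,0,0,0,0,0,0.95],
    [0,0,0,0,0,0,1],
    [0,0,0,0,0,0,1],
    [0,0,0,0,0,-0.03,1],
    [0,0,0,0,0,-0.05,1],
    [0,0,0,0,0,-0.05,1],
    [0,0,0,0.02,0,-0.03,1],
    [0,0,0,0,0,0,1],
    [0,0,0,0,0,0,1]
  ]
}}

```text
time: 23.1
tool_pos: [0.6098, -0.1424, 0.1975]
orientation: [-0.001, -0.234, 0.972, 0.001]
wrist_force: [0.4, -0.1, -0.6]
grip_width: 0.999
finger_force: 0.0
```

Run:
```python
from h import *
d=shot('wrist','w11');s=shot('side','side3'); plan([.6412,.0556,.16],139)
up=lambda im:cv2.resize(im,(400,300),interpolation=cv2.INTER_CUBIC)
u,v=map(int,pix(d,[.627,-.134,.05]));print(u-80,v-60)
cv2.imwrite('pics/m11.png',np.hstack([up(d['image'][v-60:v+60,u-80:u+80,::-1]),up(s['image'][217:307,345:465,::-1])]))
```

```text
t=23.20 tcp=[ 0.6094 -0.1421  0.1963] y=117.1 grip=0.993 shift=[-0.1183  0.1615  0.0365] dist=0.200
  yaw -41 q6->46 turn=[-1.5000e-01 -2.6000e-01  1.5807e+02]
  yaw 139 q6->-134 turn=[  0.18  -0.1  -21.93]
240 140
```

View pics/m11.png

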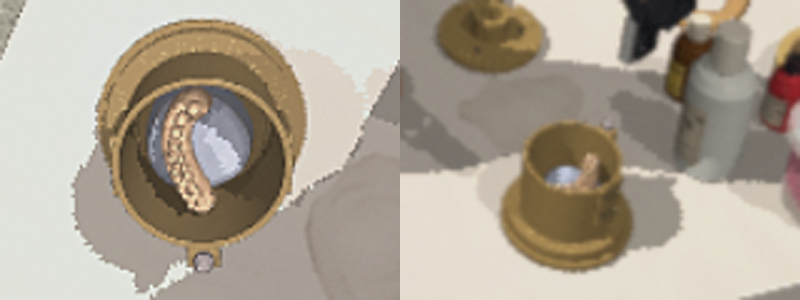

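Run:
```python
from h import *
d=load('w11'); w=lambda x,y:(240+x*.4,140+y*.4)
c=circ([at(d,*w(x,y),.070) for x,y in [(200,80),(205,247),(112,165),(293,160),(140,110),(262,107),(145,227),(262,222)]]);print('rim',c)
for z,y in((.070,257),(.077,261)):
    p=at(d,*w(204,y),z);v=p[:2]-c[0][:2];print('pin',p,np.hypot(*v),np.degrees(np.arctan2(v[1],v[0])))
f=circ([at(d,*w(x,y),.017) for x,y in [(200,22),(150,37),(255,37),(115,75),(290,75),(100,115),(303,115)]],.042);print('flange',f)
```

```text
rim (array([ 0.6267, -0.1343,  0.0324]), np.float64(0.0014))
pin [ 0.659  -0.1168  0.07  ] 0.036736085801293526 28.4486427740914
pin [ 0.6575 -0.1176  0.077 ] 0.0350361242148728 28.466894231880566
flange (array([ 0.6229, -0.1358]), np.float64(0.0026))
```

{"op": "apply_moves", "data": {
  "commands": [
    [0,0,0,-0.0296,0.0404,0,1],
    [0,0,0,-0.0296,0.0404,0,1],
    [0,0,0,-0.0296,0.0404,0,1],
    [0,0,0,-0.0296,0.0403,0,1],
    [0,0,-10,0,0,0.01,1],
    [0,0,-10,0,0,0.01,1],
    [0,0,-2.7,0,0,0,1],
    [0,0,0,0,0,0,1],
    [0,0,0,0,0,0,1],
    [0,0,0,0,0,0,1]
  ]
}}

```text
time: 24.45
tool_pos: [0.6422, 0.055, 0.1786]
orientation: [-0.0, -0.42, 0.907, 0.0]
wrist_force: [0.4, -0.6, -0.6]
grip_width: 0.998
finger_force: 0.0
```

Run:
```python
from h import *
d=shot('wrist','w12'); plan([.6412,.0556,.16],139.9)
u,v=pix(d,[.6412,.0556,.01]);print(u,v)
hsv=cv2.cvtColor(d['image'],cv2.COLOR_RGB2HSV); m=((hsv[...,0]>10)&(hsv[...,0]<28)&(hsv[...,1]>85)).astype('uint8')
n,l,st,ce=cv2.connectedComponentsWithStats(m); 
for k in range(1,n):
    if st[k,4]>800: print(k,st[k],ce[k])
k=l[int(v)+10,int(u)+25]; print('k',k)
x0,y0=int(u)-80,max(0,int(v)-60)
a=d['image'][y0:y0+120,x0:x0+160,::-1]
mm=cv2.cvtColor((m*255)[y0:y0+120,x0:x0+160],cv2.COLOR_GRAY2BGR); print(x0,y0)
cv2.imwrite('pics/m12.png',cv2.resize(a,None,fx=5,fy=5,interpolation=cv2.INTER_CUBIC))
```

```text
t=24.50 tcp=[0.6423 0.055  0.1788] y=139.7 grip=1.001 shift=[0.0002 0.0012 0.0188] dist=0.001
  yaw -40 q6->45 turn=[  0.    -0.   179.84]
  yaw 140 q6->-135 turn=[ 0.    0.   -0.16]
322.37925901044144 176.40429330994257
1 [ 157    0  101   78 4636] [209.88977567  35.98231234]
16 [ 365   65   47   53 1720] [387.94709302  91.38197674]
20 [ 283  138   80   78 4599] [322.61056751 175.87062405]
21 [ 499  140   65   72 2833] [530.16484292 174.89763502]
22 [ 415  146   50   44 1571] [438.33481859 167.40674729]
23 [ 149  169   45   41 1049] [174.32316492 187.22402288]
25 [  85  194   65   68 2047] [117.69516365 229.1924768 ]
26 [ 176  236  138   66 2346] [236.77919864 261.47314578]
k 20
242 116
```

Run:
```python
from h import *
d=load('w12'); hsv=cv2.cvtColor(d['image'],cv2.COLOR_RGB2HSV); m=((hsv[...,0]>10)&(hsv[...,0]<28)&(hsv[...,1]>85)).astype('uint8')
n,l,st,ce=cv2.connectedComponentsWithStats(m); mk=(l==20).astype('uint8')
cn=max(cv2.findContours(mk,cv2.RETR_EXTERNAL,cv2.CHAIN_APPROX_NONE)[0],key=len)
P=np.array([at(d,u,v,.010) for u,v in cn[:,0]]); c=circ(P,.042); print('lid',c)
e=np.hypot(*(P[:,:2]-c[0]).T)-.042; a=np.degrees(np.arctan2(P[:,1]-c[0][1],P[:,0]-c[0][0]))
for lo in range(-180,180,12):
    k=(a>=lo)&(a<lo+12); print(lo,(e[k].mean()*1000).round(1),end=' | ')
k=e<-.0035; print('\nnotch',a[k].round(0)); t=d['o']['tool_pos'];A=Rt(d['o']); print((A.T@np.array([*(c[0]-t[:2]),0])).round(4))
```

```text
lid (array([0.6418, 0.0566]), np.float64(0.0086))
-180 -1.1 | -168 -0.8 | -156 -1.2 | -144 -1.2 | -132 -1.0 | -120 -1.1 | -108 -1.0 | -96 -1.1 | -84 -1.3 | -72 -1.3 | -60 -1.0 | -48 -0.9 | -36 -1.1 | -24 -1.0 | -12 -0.8 | 0 -1.0 | 12 -0.9 | 24 -2.5 | 36 -7.7 | 48 -3.8 | 60 -1.1 | 72 -0.6 | 84 -0.6 | 96 -0.8 | 108 -0.8 | 120 -1.2 | 132 -0.9 | 144 -1.1 | 156 -1.4 | 168 -1.4 | 
notch [34. 33. 35. 36. 38. 40. 41. 43. 45. 47. 49. 50. 52. 54. 54. 54.]
[-0.001   0.0014  0.    ]
```

View pics/m12.png

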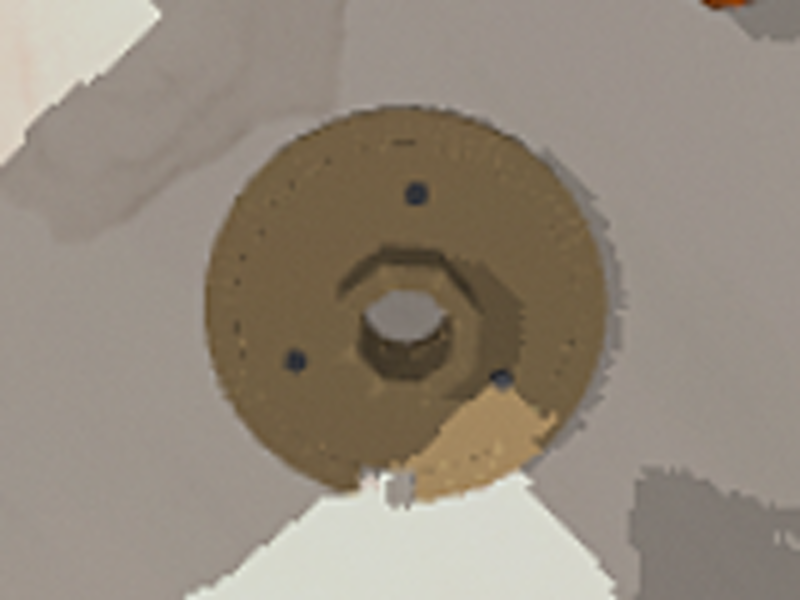

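{"op": "apply_moves", "data": {
  "commands": [
    [0,0,0,-0.001,0.0014,0.03,1],
    [0,0,5.2,0,0,0.04,1],
    [0,0,0,0,0,0.05,0.9],
    [0,0,0,0,0,0.035,0.8],
    [0,0,0,0,0,0.009,0.7],
    [0,0,0,0,0,0,0.6],
    [0,0,0,0,0,0,0.1],
    [0,0,0,0,0,0,0.1],
    [0,0,0,0,0,0,0.1],
    [0,0,0,0,0,0,0.1]
  ]
}}

```text
time: 25.75
tool_pos: [0.6438, 0.0567, 0.0177]
orientation: [0.002, -0.379, 0.925, -0.001]
wrist_force: [-0.3, 1.0, 6.3]
grip_width: 0.303
finger_force: 60.2
```

Run:
```python
from h import *
plan([.6418,.0566,.014],134.5)
```

```text
t=25.75 tcp=[0.6438 0.0567 0.0177] y=134.6 grip=0.303 shift=[0.0015 0.0013 0.0037] dist=0.002
  yaw -46 q6->51 turn=[  -0.29   -0.29 -179.94]
  yaw 134 q6->-129 turn=[-0.18  0.18  0.06]
```

{"op": "apply_moves", "data": {
  "commands": [
    [0,0,0,0,0,-0.03,0.1],
    [0,0,0,0,0,-0.05,0.1],
    [0,0,0,0,0,-0.06,0.1],
    [0,0,0,0,0,0,0.1],
    [0,0,0,0,0,0,0.1],
    [0,0,0,0,0,0,0.1]
  ]
}}

```text
time: 26.5
tool_pos: [0.6399, 0.0567, 0.1516]
orientation: [-0.002, -0.379, 0.925, 0.001]
wrist_force: [0.2, 0.0, -4.1]
grip_width: 0.306
finger_force: 60.0
```

Run:
```python
from h import *
d=shot('wrist','w13'); t=d['o']['tool_pos'];A=Rt(d['o'])
u,v=map(int,pix(d,t)); print(u,v,t)
hsv=cv2.cvtColor(d['image'],cv2.COLOR_RGB2HSV); m=((hsv[...,0]>10)&(hsv[...,0]<28)&(hsv[...,1]>85)).astype('uint8')
n,l,st,ce=cv2.connectedComponentsWithStats(m)
for k in range(1,n):
    if st[k,4]>1500: print(k,st[k],ce[k].round())
cv2.imwrite('pics/x13.png',d['image'][...,::-1])
ks=[k for k in range(1,n) if st[k,4]>1500 and abs(ce[k][0]-u)<60 and abs(ce[k][1]-v)<90]
for k in ks:
    cn=max(cv2.findContours((l==k).astype('uint8'),cv2.RETR_EXTERNAL,cv2.CHAIN_APPROX_NONE)[0],key=len)
    P=np.array([A.T@(at(d,a,b,t[2]-.005)-t) for a,b in cn[:,0]]); c=circ(P,.042); print(k,c)
    e=np.hypot(*(P[:,:2]-c[0]).T)-.042; a=np.degrees(np.arctan2(P[:,1]-c[0][1],P[:,0]-c[0][0]))
    for lo in range(-180,180,10):
        q=(a>=lo)&(a<lo+10)
        if q.any(): print(lo,(e[q].mean()*1000).round(1),end=' | ')
```

```text
321 253 [0.63989474 0.05669855 0.15155572]
1 [ 125    0  110   89 6248] [182.  42.]
24 [ 356   56   52   58 2070] [382.  85.]
26 [ 509  124   69   79 3344] [543. 162.]
27 [ 418  139   57   48 1877] [444. 163.]
29 [  174   169   224   150 14607] [309. 234.]
32 [  77  220   69   70 2151] [113. 257.]
29 (array([ 0.003 , -0.0054]), np.float64(0.0531))
-180 -0.2 | -170 -5.1 | -160 -19.1 | -150 -25.4 | -140 -28.7 | -130 -6.0 | -120 15.6 | -110 17.5 | -100 6.0 | -90 -15.4 | -80 -18.8 | -70 -17.1 | -60 -6.3 | -50 -5.7 | -40 -4.9 | -30 -4.0 | -20 -3.0 | -10 -2.2 | 0 -1.3 | 10 -0.4 | 20 0.6 | 30 1.3 | 40 1.9 | 50 2.4 | 60 2.8 | 70 -7.4 | 80 -8.3 | 90 -6.9 | 100 -4.5 | 110 -5.1 | 120 -17.9 | 130 -14.2 | 140 -5.6 | 150 0.9 | 160 -3.8 | 170 -1.8 |
```

Run:
```python
from h import *
d=load('w13'); t=d['o']['tool_pos'];A=Rt(d['o'])
hsv=cv2.cvtColor(d['image'],cv2.COLOR_RGB2HSV); m=((hsv[...,0]>10)&(hsv[...,0]<28)&(hsv[...,1]>85)).astype('uint8')
n,l,st,ce=cv2.connectedComponentsWithStats(m)
cn=max(cv2.findContours((l==29).astype('uint8'),cv2.RETR_EXTERNAL,cv2.CHAIN_APPROX_NONE)[0],key=len)
for z in(-.004,-.007):
    P=np.array([A.T@(at(d,a,b,t[2]+z)-t) for a,b in cn[:,0]]); a=np.degrees(np.arctan2(P[:,1],P[:,0]))
    Q=P[(abs(a)<58)]; print(circ(Q),circ(Q,.042)); c=circ(Q,.042)[0]
P=P[P[:,0]<-.02]; print((P[::3,:2]*1000).round(0).tolist())
im=d['image'][270:340,250:400,::-1]
print(l[300:335:3,290:352:2])
```

```text
(array([ 0.0045, -0.0001,  0.0393]), np.float64(0.0004)) (array([ 0.0015, -0.0001]), np.float64(0.0013))
(array([ 0.0031, -0.0001,  0.0401]), np.float64(0.0005)) (array([ 0.0009, -0.0002]), np.float64(0.001))
[[-20.0, -90.0], [-23.0, -91.0], [-25.0, -91.0], [-27.0, -92.0], [-29.0, -92.0], [-32.0, -92.0], [-34.0, -93.0], [-36.0, -92.0], [-39.0, -92.0], [-39.0, -91.0], [-37.0, -88.0], [-36.0, -86.0], [-34.0, -84.0], [-33.0, -82.0], [-31.0, -83.0], [-29.0, -82.0], [-26.0, -81.0], [-24.0, -82.0], [-22.0, -81.0], [-20.0, -46.0], [-22.0, -45.0], [-22.0, -43.0], [-23.0, -41.0], [-21.0, -41.0], [-21.0, -14.0], [-23.0, -15.0], [-25.0, -15.0], [-27.0, -16.0], [-29.0, -16.0], [-31.0, -16.0], [-33.0, -17.0], [-36.0, -17.0], [-38.0, -17.0], [-39.0, -16.0], [-40.0, -15.0], [-42.0, -13.0], [-43.0, -11.0], [-45.0, -9.0], [-47.0, -8.0], [-49.0, -7.0], [-48.0, -5.0], [-47.0, -3.0], [-45.0, -1.0], [-42.0, -0.0], [-40.0, -1.0], [-38.0, -2.0], [-37.0, -4.0], [-35.0, -5.0], [-36.0, -6.0], [-38.0, -6.0], [-37.0, -7.0], [-35.0, -7.0], [-32.0, -7.0], [-32.0, -5.0], [-33.0, -3.0], [-32.0, -1.0], [-32.0, 0.0],
[... 740 characters left out ...]
  0  0  0  0]
 [ 0  0  0  0  0  0  0  0  0 29 29 29 29 29  0  0  0  0  0  0  0  0  0  0
   0  0  0  0  0  0  0]
 [ 0  0  0  0  0  0  0  0  0  0 29  0  0  0  0  0  0  0  0  0  0  0  0  0
   0  0  0  0  0  0  0]
 [ 0  0  0  0  0  0  0  0  0  0  0  0  0  0  0  0  0  0  0  0  0  0  0  0
   0  0  0  0  0  0  0]
 [ 0  0  0  0  0  0  0  0  0  0  0  0  0  0  0  0  0 37  0  0  0  0  0  0
   0  0  0  0  0  0  0]
 [ 0  0  0  0  0  0  0  0  0  0  0  0  0  0  0  0  0  0  0  0  0  0  0  0
   0  0  0  0  0  0  0]
 [ 0  0  0  0  0  0  0  0  0  0  0  0  0  0  0  0  0  0  0  0  0  0  0  0
   0  0  0  0  0  0  0]
 [ 0  0  0  0  0  0  0  0  0  0  0  0  0  0  0  0  0  0  0  0  0  0  0  0
   0  0  0  0  0  0  0]]
```

Run:
```python
from h import *
plan([.628,-.1336,.15],117.3)
```

```text
t=26.55 tcp=[0.6401 0.0567 0.1517] y=134.6 grip=0.304 shift=[ 0.1421 -0.1272  0.0018] dist=0.191
  yaw -63 q6->51 turn=[   0.33    0.25 -162.74]
  yaw 117 q6->-129 turn=[ 0.18 -0.23 17.26]
```

{"op": "apply_moves", "data": {
  "commands": [
    [0,0,0,0.0355,-0.0318,0,0.1],
    [0,0,0,0.0355,-0.0318,0,0.1],
    [0,0,0,0.0355,-0.0318,0,0.1],
    [0,0,0,0.0356,-0.0318,0,0.1],
    [0,0,8.6,0,0,0,0.1],
    [0,0,8.7,0,0,0,0.1],
    [0,0,0,0,0,0,0.1],
    [0,0,0,0,0,0,0.1],
    [0,0,0,0,0,0,0.1],
    [0,0,0,0,0,0,0.1]
  ]
}}

```text
time: 27.8
tool_pos: [0.6298, -0.1335, 0.1547]
orientation: [-0.0, -0.236, 0.972, -0.0]
wrist_force: [-0.4, -0.1, -2.9]
grip_width: 0.304
finger_force: 60.1
```

Run:
```python
from h import *
plan([.628,-.1336,.095],117.3)
```

```text
t=27.80 tcp=[ 0.6298 -0.1335  0.1547] y=117.3 grip=0.304 shift=[0.0016 0.0007 0.0597] dist=0.002
  yaw -63 q6->51 turn=[ 1.0000e-02 -0.0000e+00 -1.7999e+02]
  yaw 117 q6->-129 turn=[-0.   -0.    0.01]
```

{"op": "apply_moves", "data": {
  "commands": [
    [0,0,0,0.0016,0.0007,0.02,0.1],
    [0,0,0,0,0,0.025,0.1],
    [0,0,0,0,0,0.012,0.1],
    [0,0,0,0,0,0.003,0.1],
    [0,0,0,0,0,0,0.1],
    [0,0,0,0,0,0,0.1],
    [0,0,0,0,0,0,0.1]
  ]
}}

```text
time: 28.68
tool_pos: [0.6286, -0.134, 0.0958]
orientation: [0.001, -0.236, 0.972, -0.0]
wrist_force: [0.1, -0.5, -3.7]
grip_width: 0.306
finger_force: 60.1
```

{"op": "apply_moves", "data": {
  "commands": [
    [0,0,0,0.0003,0.0003,0.003,0.1],
    [0,0,0,0,0,0.002,0.1],
    [0,0,0,0,0,0.002,0.1],
    [0,0,0,0,0,0.002,0.1],
    [0,0,0,0,0,0,0.1],
    [0,0,0,0,0,0,0.1]
  ]
}}

```text
time: 29.42
tool_pos: [0.6275, -0.1336, 0.0857]
orientation: [-0.0, -0.236, 0.972, 0.0]
wrist_force: [-0.6, -0.5, -3.7]
grip_width: 0.303
finger_force: 60.1
```

{"op": "apply_moves", "data": {
  "commands": [
    [0,0,0,0,0,0.001,0.1],
    [0,0,0,0,0,0.001,0.1],
    [0,0,0,0,0,0,0.1],
    [0,0,0,0,0,0,0.1]
  ]
}}

```text
time: 29.92
tool_pos: [0.6276, -0.1337, 0.0838]
orientation: [-0.0, -0.236, 0.972, -0.0]
wrist_force: [-1.3, -0.4, -2.8]
grip_width: 0.309
finger_force: 60.2
```

{"op": "apply_moves", "data": {
  "commands": [
    [0,0,0,0,0,0.001,0.1],
    [0,0,0,0,0,0.001,0.1],
    [0,0,0,0,0,0,0.1],
    [0,0,0,0,0,0,0.1]
  ]
}}

```text
time: 30.42
tool_pos: [0.6279, -0.1338, 0.0838]
orientation: [0.0, -0.236, 0.972, -0.0]
wrist_force: [-5.6, 1.0, 7.1]
grip_width: 0.307
finger_force: 61.2
```

{"op": "apply_moves", "data": {
  "commands": [
    [0,0,0,0,0,-0.001,0.1],
    [0,0,0,0,0,0,0.4],
    [0,0,0,0,0,0,0.5],
    [0,0,0,0,0,0,0.7],
    [0,0,0,0,0,0,0.7],
    [0,0,0,0,0,-0.03,0.8],
    [0,0,0,0,0,-0.05,1],
    [0,0,0,0.02,0,-0.04,1],
    [0,0,0,0,0,0,1],
    [0,0,0,0,0,0,1]
  ]
}}

```text
time: 31.68
tool_pos: [0.6096, -0.1427, 0.2023]
orientation: [-0.0, -0.236, 0.972, 0.0]
wrist_force: [0.4, -0.4, -0.1]
grip_width: 0.999
finger_force: 0.0
```

Run:
```python
from h import *
d=shot('wrist','w14');s=shot('side','side4'); t=d['o']['tool_pos'];A=Rt(d['o']); print(t)
hsv=cv2.cvtColor(d['image'],cv2.COLOR_RGB2HSV); m=((hsv[...,0]>10)&(hsv[...,0]<28)&(hsv[...,1]>85)).astype('uint8')
n,l,st,ce=cv2.connectedComponentsWithStats(m)
u,v=map(int,pix(d,[.627,-.134,.076])); print(u,v)
k=np.argmax([st[k,4] if k and abs(ce[k][0]-u)<40 and abs(ce[k][1]-v)<50 else 0 for k in range(n)]); print(st[k],ce[k])
cn=max(cv2.findContours((l==k).astype('uint8'),cv2.RETR_EXTERNAL,cv2.CHAIN_APPROX_NONE)[0],key=len)
P=np.array([at(d,a,b,.076) for a,b in cn[:,0]]);a=np.degrees(np.arctan2(P[:,1]+.134,P[:,0]-.627))
for z in (.076,.078):
    P=np.array([at(d,x,y,z) for x,y in cn[:,0]]); print(z,circ(P,.042),circ(P)); 
c=circ(P)[0]; e=np.hypot(*(P[:,:2]-c[:2]).T)-c[2]; a=np.degrees(np.arctan2(P[:,1]-c[1],P[:,0]-c[0]))
for lo in range(-180,180,8): print(lo,(e[(a>=lo)&(a<lo+8)].mean()*1000).round(1),end='|')
plan([.44,.022,.15],90)
up=lambda im:cv2.resize(im,(400,300),interpolation=cv2.INTER_CUBIC)
cv2.imwrite('pics/m14.png',np.hstack([up(d['image'][v-60:v+60,u-80:u+80,::-1]),up(s['image'][217:307,345:465,::-1])]))
```

```text
[ 0.60963954 -0.14267564  0.20225661]
321 208
[ 276  148   90  100 6931] [320.53138075 197.80002886]
0.076 (array([ 0.6216, -0.1372]), np.float64(0.0077)) (array([ 0.6208, -0.1377,  0.0447]), np.float64(0.0064))
0.078 (array([ 0.6209, -0.1376]), np.float64(0.0072)) (array([ 0.6203, -0.138 ,  0.0444]), np.float64(0.0064))
-180 2.6|-172 3.3|-164 3.7|-156 3.5|-148 3.8|-140 3.1|-132 2.3|-124 1.3|-116 -0.2|-108 -1.7|-100 -3.3|-92 -4.7|-84 -5.9|-76 -5.6|-68 -4.6|-60 -3.3|-52 -2.8|-44 -1.5|-36 -0.6|-28 0.4|-20 1.3|-12 1.9|-4 2.4|4 2.9|12 2.4|20 -3.1|28 -1.6|36 2.7|44 2.5|52 2.3|60 1.6|68 0.9|76 0.2|84 -0.6|92 -1.4|100 -2.4|108 -3.5|116 -4.6|124 -5.6|132 -5.8|140 -4.6|148 -2.8|156 -1.1|164 0.4|172 1.6|t=31.77 tcp=[ 0.6091 -0.1423  0.2007] y=117.3 grip=0.999 shift=[0.0749 0.2234 0.0514] dist=0.236
  yaw -90 q6->93 turn=[ 2.1000e-01  1.5000e-01 -1.5273e+02]
  yaw 90 q6->-87 turn=[ 0.11 -0.15 27.27]
```

Run:
```python
from h import *
d=load('w14')
hsv=cv2.cvtColor(d['image'],cv2.COLOR_RGB2HSV); m=((hsv[...,0]>10)&(hsv[...,0]<28)&(hsv[...,1]>85)).astype('uint8')
n,l,st,ce=cv2.connectedComponentsWithStats(m); k=l[230,290] or l[225,345]
cn=max(cv2.findContours((l==k).astype('uint8'),cv2.RETR_EXTERNAL,cv2.CHAIN_APPROX_NONE)[0],key=len)
P=np.array([at(d,a,b,.076) for a,b in cn[:,0]]);a=np.degrees(np.arctan2(P[:,1]+.134,P[:,0]-.627))-27
a=(a+180)%360-180
Q=P[(abs(a)<85)&(abs(a)>14)]; print(circ(Q,.042),circ(Q)); c=circ(Q,.042)[0]
e=np.hypot(*(P[:,:2]-c).T)-.042; b=np.degrees(np.arctan2(P[:,1]-c[1],P[:,0]-c[0]))
print([(round(float(x)),round(float(y)*1000,1)) for x,y in sorted(zip(b,e)) if 5<x<50])
# canny edges of the far lid rim
g=cv2.Canny(cv2.cvtColor(d['image'],cv2.COLOR_RGB2GRAY),30,80); ys,xs=np.nonzero(g[140:270,270:372])
E_=np.array([at(d,x+270,y+140,.076) for x,y in zip(xs,ys)])
best=max(((( abs(np.hypot(E_[:,0]-X,E_[:,1]-Y)-.042)<.0008).sum(),X,Y) for X in np.arange(.619,.635,.0005) for Y in np.arange(-.142,-.126,.0005)))
print('hough',best)
```

```text
(array([ 0.6259, -0.1351]), np.float64(0.0012)) (array([ 0.627 , -0.1345,  0.0411]), np.float64(0.0008))
[(5, 0.5), (6, 0.2), (8, 0.8), (9, 0.4), (11, 0.2), (12, -0.1), (13, 0.8), (15, 0.5), (16, 0.3), (17, -2.0), (17, -0.9), (17, 0.1), (18, -3.2), (18, -0.0), (19, -4.5), (20, -4.5), (22, -5.7), (23, -6.9), (25, -7.0), (26, -7.0), (28, -6.9), (29, -7.0), (31, -6.9), (33, -6.9), (34, -6.7), (35, -4.5), (35, -5.6), (36, -0.0), (36, -3.2), (37, 0.1), (37, -0.9), (38, -2.0), (38, 0.3), (40, 0.5), (41, 0.7), (42, -0.1), (44, 0.2), (45, 0.4), (46, 0.8), (48, 0.1), (49, 0.5)]
hough (np.int64(211), np.float64(0.6274999999999991), np.float64(-0.13399999999999998))
```

{"op": "apply_moves", "data": {
  "commands": [
    [0,0,0,0.015,0.0447,0,1],
    [0,0,0,0.015,0.0447,0,1],
    [0,0,0,0.015,0.0447,0,1],
    [0,0,0,0.015,0.0447,0,1],
    [0,0,0,0.015,0.0447,0,1],
    [0,0,9.1,0,0,0.02,1],
    [0,0,9.1,0,0,0.02,1],
    [0,0,9.1,0,0,0.01,1],
    [0,0,0,0,0,0,1],
    [0,0,0,0,0,0,1]
  ]
}}

```text
time: 33.02
tool_pos: [0.4408, 0.0216, 0.1526]
orientation: [-0.0, -0.001, 1.0, 0.0]
wrist_force: [-0.0, 0.9, -0.2]
grip_width: 0.999
finger_force: 0.0
```

{"op": "apply_moves", "data": {
  "commands": [
    [0,0,0,0,0,0,1]
  ]
}}

```text
time: 33.15
tool_pos: [0.4412, 0.0215, 0.1533]
orientation: [0.0, -0.0, 1.0, -0.0]
wrist_force: [-0.4, 0.9, -0.2]
grip_width: 1.003
finger_force: 0.0
```

Run:
```python
from h import *
d=shot('wrist','w15'); t=d['o']['tool_pos'];A=Rt(d['o']); print(t)
u,v=map(int,pix(d,[.44,.0225,.02])); print(u,v)
g=cv2.cvtColor(d['image'],cv2.COLOR_RGB2GRAY); print(g[v-60:v+60:6,u-64:u+64:6])
m=(g<85).astype('uint8'); n,l,st,ce=cv2.connectedComponentsWithStats(m)
for k in range(1,n):
    if st[k,4]>300: print(k,st[k],ce[k].round())
```

```text
[0.44117912 0.02151713 0.15328286]
322 184
[[203 204 141 140 140 140 141 140 138 140 141 140 140 140 141 140 137 140
  140 116 115 116]
 [204 203 136 141 141 139 141 140 141 141 141 141 140 140 141 141 140 140
  115 116 114 114]
 [204 203 212 140 142 139 141 141 142 140 141 139 140 140 140 140 139 142
  116 114 115 115]
 [204 204 209 141 141 140 142 140 141 141 142 140 142 141 141 141 140 143
  116 115 115 114]
 [204 204 205 138 141 141 140 140 143 141 141 141 141 142 142 141 142 141
  112 116 139 146]
 [203 203 203 132 139 140 141 142 141 141 142 141 144 142 140 143 140 142
  141 142 141 142]
 [204 203 203 203 211 133 142 141 141 143 142 118 114 117 117 116 114 141
  142 141 141 142]
 [203 203 203 203 203 206 142 142 143  40  46  46  46 118 116 117 116 132
  140 142 142 142]
 [205 204 203 203 201 133 140 141  44  83  72  72  78  45 120 116 116 134
  142 142 142 142]
 [202 204 203 202 203 140 142 141  74 118 117 143 142  76  28 117 117 133
  142 141 143 140]
 [201 202 201 200 202 137 141  61 120 115 115 144 141 141  75 117 116 128
  141 142 142 143]
 [201 201 202 203 205 139 141  77 
[... 591 characters left out ...]
42 144
  143 143 139 206]
 [202 203 204 203 201 139 141 140 142 140 142 142 142 142 142 142 142 142
  143 142 136 204]
 [202 203 203 203 138 142 140 140 141 141 140 140 141 131 142 143 141 141
  142 142 209 206]]
1 [    0     0   640   400 87567] [207. 271.]
3 [ 254    0  120   32 3516] [314.  15.]
20 [ 337   56   95   22 1533] [382.  66.]
30 [582  65  58  25 649] [618.  73.]
39 [470  72  99  33 739] [516.  96.]
56 [ 577  115   40   84 1244] [592. 152.]
57 [ 600  114   40   89 2156] [623. 152.]
63 [473 151  43  71 988] [488. 180.]
66 [ 299  162   48   53 1240] [322. 190.]
69 [ 498  165   39   58 1104] [522. 194.]
94 [ 309  245   42   53 1157] [334. 265.]
103 [620 271  20  57 695] [631. 298.]
```

Run:
```python
from h import *
d=load('w15'); g=cv2.cvtColor(d['image'],cv2.COLOR_RGB2GRAY); n,l,st,ce=cv2.connectedComponentsWithStats((g<95).astype('uint8')); k=l[215-2,322] or l[164,322]
cn=max(cv2.findContours((l==k).astype('uint8'),cv2.RETR_EXTERNAL,cv2.CHAIN_APPROX_NONE)[0],key=len)[:,0]; print(st[k])
T=np.array([at(d,a,b,.034) for a,b in cn if b>196]); B=np.array([at(d,a,b,0) for a,b in cn if b<172])
print(circ(T,.0215),circ(T),circ(B,.0215),circ(B))
plan([.44,.0225,.01],90)
```

```text
[ 299  162   48   53 1291]
(array([0.4423, 0.022 ]), np.float64(0.0012)) (array([0.4434, 0.0221, 0.0206]), np.float64(0.0007)) (array([0.4055, 0.0216]), np.float64(0.0102)) (array([0.4443, 0.0223, 0.0209]), np.float64(0.0007))
t=33.20 tcp=[0.4412 0.0215 0.1533] y=90.0 grip=1.000 shift=[0.0013 0.001  0.1433] dist=0.002
  yaw -90 q6->93 turn=[-7.0000e-02 -1.0000e-02 -1.7999e+02]
  yaw 90 q6->-87 turn=[-0.    0.05  0.01]
```

{"op": "apply_moves", "data": {
  "commands": [
    [0,0,0,-0.0022,0.0007,0.04,1],
    [0,0,0,0,0,0.05,1],
    [0,0,0,0,0,0.04,0.9],
    [0,0,0,0,0,0.013,0.8],
    [0,0,0,0,0,0,0.8],
    [0,0,0,0,0,0,0.2],
    [0,0,0,0,0,0,0.2],
    [0,0,0,0,0,0,0.2],
    [0,0,0,0,0,0,0.2]
  ]
}}

```text
time: 34.33
tool_pos: [0.4453, 0.022, 0.0124]
orientation: [0.002, 0.0, 1.0, -0.0]
wrist_force: [-0.9, 0.3, 7.5]
grip_width: 0.483
finger_force: 60.9
```

{"op": "apply_moves", "data": {
  "commands": [
    [0,0,0,0,0,-0.03,0.2],
    [0,0,0,0,0,-0.05,0.2],
    [0,0,0,0,0,-0.06,0.2],
    [0,0,0,0,0,-0.02,0.2],
    [0,0,0,0,0,0,0.2],
    [0,0,0,0,0,0,0.2],
    [0,0,0,0,0,0,0.2]
  ]
}}

```text
time: 35.2
tool_pos: [0.4419, 0.0224, 0.1678]
orientation: [-0.002, 0.0, 1.0, 0.0]
wrist_force: [0.4, -0.6, -0.1]
grip_width: 0.482
finger_force: 60.8
```

Run:
```python
from h import *
d=shot('wrist','w16'); t=d['o']['tool_pos'];A=Rt(d['o']); print(t)
u,v=map(int,pix(d,t)); print(u,v)
g=cv2.cvtColor(d['image'],cv2.COLOR_RGB2GRAY); print(g[v-50:v+60:5,u-60:u+60:5])
plan([.628,-.1336,.17],117.3)
```

```text
[0.44189556 0.02235547 0.16779665]
321 253
[[215 216 216 216 216 180 151 151 151 152 153 152 152 152 152 151 153 152
  153 151 152 152 153 153]
 [217 216 217 217 217 152 151 151 152 161  99  48  44  52  94 132 152 152
  151 154 152 153 152 151]
 [216 216 216 217 216 152 153 157  41  51  48  50  47  50  49  49  46 160
  154 154 155 154 154 154]
 [216 217 217 216 217 151 139  47  49  49  48  49  49  49  48  49  48  50
  166 152 152 155 154 153]
 [217 216 217 217 220 154  46  47  48  50  50  49  50  49  49  50  49  48
   46 156 153 154 155 232]
 [217 216 217 217 219  85  49  48  49  51  50  48  51  51  50  50  49  50
   48  56 153 154 154 226]
 [217 216 217 217 207  47  47  50  50  49  54  66  69  61  53  50  50  49
   48  46 156 154 153 221]
 [216 204 197 203 213  47  49  53  68  67  64  59  58  65  65  67  66  51
   47  49 146 136 139 199]
 [217  64  72  18  63  45  65  66  55 149 153 154  64  67  66  66  65  66
   66  44  71  22  72  67]
 [197  74  74  19  47  68  64 148 152 153 154  68  66  66  68  65  64  68
   63  69  47  21  74  74]
 [ 76  74  61  19  58  65  34 152 151 151  65  
[... 668 characters left out ...]
7  21  18  57  67  45  46  49  47  48  48  51  49  50  48  51  49
   51  83  66  21  18  31]
 [ 25  22  22  19 155  76  78  47  49  48  49  50  50  48  49  48  51  48
   87  73 189  10  23  24]
 [ 27  26  24   0 153 131  77  79  49  50  52  48  49  49  49  50  49  83
   77 155 219  49  25  24]
 [ 24  22  28 106 138 144 144 110  78  82  62  52  50  53  66  87  78 123
  149 148 215 220  21  27]
 [ 25  24  31 148 145 146 143 142 138 141  86  67  76  72  83 153 154 151
  151 194 216 223  30  24]]
t=35.25 tcp=[0.442  0.0224 0.168 ] y=90.0 grip=0.487 shift=[-0.1861 -0.1558 -0.0027] dist=0.243
  yaw -63 q6->51 turn=[-2.4000e-01 -9.0000e-02  1.5266e+02]
  yaw 117 q6->-129 turn=[  0.06  -0.17 -27.34]
```

Run:
```python
from h import *
d=load('w16'); t=d['o']['tool_pos'];A=Rt(d['o']); g=cv2.cvtColor(d['image'],cv2.COLOR_RGB2GRAY)
print(g[198:214,323],g[300:318,323])
far=[(u,198+int(np.argmax(g[198:240,u]<100))) for u in range(309,338,3)]
F=np.array([A.T@(at(d,*p,t[2]-.0115)-t) for p in far]);print(far,circ(F,.0215))
near=[(u,325-int(np.argmax(g[325:280:-1,u]<108))) for u in range(312,335,3)]
N=np.array([A.T@(at(d,*p,t[2]+.0225)-t) for p in near]);print(near,circ(N,.0215))
print(F[:,0].max()-.0215,N[:,0].min()+.0215)
```

```text
[150 151 152 151 151 151 153 150 132  61  42  47  48  50  49  48] [ 50  51  50  48  52  84  81  78  76  66 138 158 153 152 151 153 152 152]
[(309, 209), (312, 209), (315, 208), (318, 207), (321, 207), (324, 207), (327, 207), (330, 208), (333, 209), (336, 209)] (array([0.0001, 0.0006]), np.float64(0.0003))
[(312, 308), (315, 308), (318, 309), (321, 309), (324, 309), (327, 309), (330, 308), (333, 308)] (array([0.003 , 0.0005]), np.float64(0.0002))
0.00015813148174646102 0.0029718444081390065
```

{"op": "apply_moves", "data": {
  "commands": [
    [0,0,0,-0.0372,-0.0312,0,0.2],
    [0,0,0,-0.0372,-0.0312,0,0.2],
    [0,0,0,-0.0372,-0.0312,0,0.2],
    [0,0,0,-0.0372,-0.0311,0,0.2],
    [0,0,0,-0.0372,-0.0311,0,0.2],
    [0,0,-9.1,0,0,0,0.2],
    [0,0,-9.1,0,0,0,0.2],
    [0,0,-9.1,0,0,0,0.2],
    [0,0,0,0,0,0,0.2],
    [0,0,0,0,0,0,0.2]
  ]
}}

```text
time: 36.5
tool_pos: [0.6286, -0.1336, 0.169]
orientation: [-0.001, -0.235, 0.972, 0.0]
wrist_force: [0.2, 0.5, 0.1]
grip_width: 0.478
finger_force: 60.8
```

{"op": "apply_moves", "data": {
  "commands": [
    [0,0,0,0,0,0,0.2],
    [0,0,0,0,0,0,0.2]
  ]
}}

```text
time: 36.75
tool_pos: [0.6289, -0.1337, 0.1698]
orientation: [-0.0, -0.235, 0.972, 0.0]
wrist_force: [-0.0, -0.9, -0.3]
grip_width: 0.484
finger_force: 60.8
```

Run:
```python
from h import *
plan([.6279,-.1337,.115],117.3)
```

```text
t=36.75 tcp=[ 0.6289 -0.1337  0.1698] y=117.2 grip=0.484 shift=[0.0009 0.0004 0.0548] dist=0.001
  yaw -63 q6->51 turn=[ -0.    -0.   179.92]
  yaw 117 q6->-129 turn=[ 0.   -0.   -0.08]
```

{"op": "apply_moves", "data": {
  "commands": [
    [0,0,0,0.0008,0.0004,0.02,0.2],
    [0,0,0,0,0,0.022,0.2],
    [0,0,0,0,0,0.011,0.2],
    [0,0,0,0,0,0,0.2],
    [0,0,0,0,0,0,0.2],
    [0,0,0,0,0,0.005,0.2],
    [0,0,0,0,0,0.005,0.2],
    [0,0,0,0,0,0,0.2],
    [0,0,0,0,0,0,0.2]
  ]
}}

```text
time: 37.88
tool_pos: [0.628, -0.1337, 0.1068]
orientation: [0.0, -0.236, 0.972, -0.0]
wrist_force: [0.9, -0.2, 0.0]
grip_width: 0.482
finger_force: 60.8
```

{"op": "apply_moves", "data": {
  "commands": [
    [0,0,0,0,0,0.005,0.2],
    [0,0,0,0,0,0.005,0.2],
    [0,0,0,0,0,0.004,0.2],
    [0,0,0,0,0,0.002,0.2],
    [0,0,0,0,0,0.001,0.2],
    [0,0,0,0,0,0,0.2],
    [0,0,0,0,0,0,0.2]
  ]
}}

```text
time: 38.75
tool_pos: [0.6282, -0.1337, 0.09]
orientation: [0.0, -0.236, 0.972, -0.0]
wrist_force: [-0.1, 0.3, -1.0]
grip_width: 0.486
finger_force: 60.8
```

{"op": "apply_moves", "data": {
  "commands": [
    [0,0,0,0,0,0.001,0.2],
    [0,0,0,0,0,0.001,0.2],
    [0,0,0,0,0,0,0.2],
    [0,0,0,0,0,0,0.2]
  ]
}}

```text
time: 39.25
tool_pos: [0.6282, -0.1338, 0.0885]
orientation: [0.0, -0.236, 0.972, -0.0]
wrist_force: [-2.5, 0.1, 4.5]
grip_width: 0.479
finger_force: 61.2
```

Contact at the expected height. Release, rise clear.

{"op": "apply_moves", "data": {
  "commands": [
    [0,0,0,0,0,0,0.52],
    [0,0,0,0,0,0,0.6],
    [0,0,0,0,0,0,0.8],
    [0,0,0,0,0,0,0.8],
    [0,0,0,0,0,-0.03,0.9],
    [0,0,0,0,0,-0.05,1],
    [0,0,0,0,0,-0.04,1],
    [0,0,0,0.02,0,0,1],
    [0,0,0,0,0,0,1],
    [0,0,0,0,0,0,1]
  ]
}}

```text
time: 40.5
tool_pos: [0.61, -0.1425, 0.2068]
orientation: [-0.0, -0.236, 0.972, 0.001]
wrist_force: [0.1, 0.1, -0.8]
grip_width: 0.999
finger_force: 0.0
```

Run:
```python
from h import *
d=shot('wrist','w17'); t=d['o']['tool_pos'];A=Rt(d['o']); print(t,ctrl.get_obs()['finger_force'])
g=cv2.cvtColor(d['image'],cv2.COLOR_RGB2GRAY); u,v=map(int,pix(d,[.627,-.134,.11])); print(u,v)
hsv=cv2.cvtColor(d['image'],cv2.COLOR_RGB2HSV)
m=((hsv[...,1]<75)&(g<100)).astype('uint8'); n,l,st,ce=cv2.connectedComponentsWithStats(m)
for k in range(1,n):
    if st[k,4]>300 and abs(ce[k][0]-u)<60 and abs(ce[k][1]-v)<60: 
        cn=max(cv2.findContours((l==k).astype('uint8'),cv2.RETR_EXTERNAL,cv2.CHAIN_APPROX_NONE)[0],key=len)[:,0]
        print(st[k]); m0=st[k,1]+st[k,3]
        T=np.array([at(d,a,b,.110) for a,b in cn if b>m0-18]); B=np.array([at(d,a,b,.076) for a,b in cn if b<st[k,1]+10])
        print('top rim',circ(T,.0215),circ(T),'foot',circ(B))
```

```text
[ 0.61004344 -0.1425492   0.20678117] 0.0
321 219
[297 185  47  25 443]
top rim (array([ 0.6271, -0.1347]), np.float64(0.005)) (array([ 0.6276, -0.1344,  0.022 ]), np.float64(0.0051)) foot (array([ 0.6278, -0.1342,  0.0206]), np.float64(0.0007))
[299 201  43  38 500]
top rim (array([ 0.6205, -0.1379]), np.float64(0.0065)) (array([ 0.627 , -0.1346,  0.0164]), np.float64(0.0076)) foot (array([ 0.639 , -0.1285,  0.0197]), np.float64(0.0009))
```

```bash
python3 -c "
from bench import ctrl
print(ctrl.hand_in())"
```

```text
the job is handed in; nothing more can be done
None
```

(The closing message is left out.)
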